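Put the mixing tools back in their holder

ROBOT

A 6-joint arm with a two-finger parallel gripper is mounted at the origin on the work surface. World frame = base frame: x ahead of the robot, y to its left, z up, the work surface at z = 0. Lengths are in mm, angles in rad, forces in N, time in s.
With the tool pointing down it reaches from about 325 to 900 mm from the base axis. Payload 6.1 kg.
Tool frame: the origin (TCP) lies at the centre of the arm's flange, where the gripper is bolted on; the fingertips stand 173 mm ahead of it and the grasp point (between the pads) lies 155 mm ahead of it; y points along the fingers, z is the direction in which the jaws open and shut, and the axes are right-handed (so a half turn about y gives the same grasp; the last joint's range is limited). The gripper opens to 85 mm and grips with 20 to 120 N. Pads are 22 mm wide; open, the fingers measure 114 mm over their backs; the gripper's body (76 mm by 85 mm) begins 54 mm behind the grasp point. The pads swing forward as they close: fully open they stand 13 mm farther back than shut.
Start: joints at [-1.308, 0.22, 1.526, -0, 1.395, -0.126], TCP at [236.917, -578.349, 404.7] pointing down, gripper open.
Joint ranges: [-2.98, 2.98], [-0.91, 2.08], [0.09, 2.57], [-1.24, 4.39], [0.2, 2.65], [-2.68, 2.68]. Speed limits (rad/s): [2.57, 2.57, 3.01, 3.14, 3.14, 3.14].

INTERFACE

Orientations are given as a unit quaternion [x, y, z, w].
In Python, from bench import sensors, cams, job_done, nets gives the robot as it stands. The module is installed in compiled form; this text tells all that it offers.
- The arm moves only by the tool play_rows, never from a script. Its argument "deltas" is one flat list of numbers, 5 for each row, row after row: the finger opening in mm, from 0 to 85.4, then the shift along the world's x, y, z in mm, then the turn about the world's z in rad. In form: [hand, x, y, z, twist, hand, x, y, z, twist, ...]. A call has 1 to 12 rows; each row shifts and turns the pose as measured when the row begins; what a row does not reach is not made up. A row lasts 1/8 s, in which the tool goes at most 62.5 mm and 10.7 degrees, less where a joint would pass 70% of its speed; a pose out of reach is approached as far as the arm can. A call is refused whole if a number of a shift passes 62.5 or a number of a turn 0.188, either way. A call with a gripper value outside its range is refused whole. The fingers move at their own pace and stop on an object; "force" is the grip in N (left out, the last holds). Time passes only in rows, so rows that do not move let the fingers close. It gives the time, the measured TCP pose, the force and the opening at its end, in the units of the state.
- sensors.get_state(): the state, without advancing time (a new reading comes with each control period).
- cams.read_camera(name): name is "side" or "top" or "wrist"; returns the picture (480x640x3 uint8, red, green, blue); there is no depth.
- cams.get_calibration(name): a dict with "camera_matrix" (3x3 intrinsics, pixels), "T" (4x4, takes a point from camera to world coordinates). Camera axes: x right, y up, looking along -z (the intrinsics and any distortion apply to the point x, -y, -z); pixel columns grow to the right and rows downward; lengths in mm; the calibration is good to about 2 mm. A picture is of the moment at which its call begins: read the wrist's pose just before it. get_calibration takes no time and is no camera call; for the wrist camera it gives the pose at the moment of the call.
- job_done(): hands the job in, once; it reports no verdict.
Trained networks look in the newest picture that a camera, given by its name, has taken for a name from the list of things; names that differ only in an ending like _2 or _b are one class to them, and where a whole thing is asked for, a point or a joint stands for the part that bears it (a point fixed in the world has none). Each returns a list of dicts, best first, with "p" (0 to 1); they miss things now and then, are a little off and sometimes report something else, mostly with a low value. They report only what shows in the picture. A call takes as long as a camera call. They do not tell look-alikes from the thing itself.
- nets.find_in(camera, query): "xyz" ([x, y, z] in mm, in the coordinates of the camera as it stood for that picture, good to about 4 mm: the middle of the surface that is visible of it).
- nets.outline_of(camera, query): "pixels" (480x640 bool, what is visible of it).
- nets.place_of(camera, query): "xyz" ([x, y, z] in mm, in the coordinates of the camera as it stood for that picture, good to about 4 mm: a listed point, or the origin of a listed thing).
The state is a dict: "time": time; "q": joint angles; "dq": joint speeds; "tau": joint torques, N m; "position": TCP position; "eef_rot": TCP orientation; "wrist_force": force on the tool from outside, world axes, zero at the start; "ft_torque": the same for the moment, N m; "finger_gap": finger opening in mm.
Only numpy, scipy, OpenCV 4.12 (cv2) and the standard library are available. Lean on these libraries where they do the work, as an engineer would, in place of code of your own. Each camera call takes 0.05 s, during which the arm holds its last target.

TASK

The white plastic stirring rod has been left lying in the open mouth of the sprung clip on the dark grey holder. First lay it in the holder's open groove, roughly centred lengthwise, lowering it until it rests there before you let go rather than dropping it; then take the steel stirring shaft from the metal drying rest and press it down past the sprung jaw until it is fully home in the clip and the jaw has snapped shut over it, centred between the fork posts and with its disc end away from the holder's end wall. Leave the beaker, apple, gauge and bottle where they stand, and let go of everything.

Things in the scene. Friction and masses are not known exactly. Their poses are not given: they have to be found in the camera images.
- holder: Dark grey plastic holder fixed to the bench; origin on the bench, z up, both tools lie along its x. Base plate 8 mm thick, x -118 to +75 mm, y -30 to +90 mm. The clip: two equal fork posts on the line y = 0, 12 mm thick, centred at x = -48 and +48 mm, 84 mm free between them for fingers down to the base. The open groove: two V-grooved posts at the same x, along y = +62 mm, tops about 44 mm high.
- clip_seat (a point): Where the middle of the shaft's axis lies when home in the clip: midway between the fork posts, 46 mm above the bench, axes as the holder. Each post's slot is 14 mm wide (y -7 to +7 mm), floor 40 mm above the bench; on +y a tall prong, vertical inside to 72 mm, then sloping outward to 81 mm above the bench; on -y a low prong to 46 mm, and beyond it the sprung jaw.
- groove_seat (a point): Point of the holder where the middle of the white rod's axis lies when resting in the open groove: midway between the V posts, 36 mm above the bench. Axes as the holder.
- jaw (a joint): Sprung steel jaw, rad: 0 shut, grows as it opens (to 0.5). Its hinge bar joins two noses, one at each fork post. A 12 mm rod laid in the mouth stops on the noses, its axis about 69 mm above the bench; pressed straight down with some 8 to 15 N it swings the jaw aside to about 0.13 rad; from about 57 mm down to the seat the jaw springs back over it and helps push it home.
- shaft: Steel stirring shaft: 12 mm in diameter, 200 mm long, about 0.12 kg. Origin on its axis at mid-length (near its centre of mass), x along it; at the +x end a flat disc 32 mm across, 5 mm thick; at the -x end a dark collar 18 mm across, 22 mm long. Starts lying level in the drying rest, axis 40 mm above the bench, up to 12 mm off the rest's middle lengthwise.
- shaft_disc (a point): Centre of the shaft's disc, 97.5 mm from the shaft's origin along its +x.
- rod: Plain white plastic stirring rod, 10 mm in diameter, 200 mm long, about 35 g, no disc or collar; origin on its axis at mid-length, x along it. Starts in the mouth of the clip, lying on the two jaw noses against the tall prongs, level, axis about 65 mm above the bench, up to 15 mm off the middle lengthwise.
- rest: Aluminium drying rest fixed to the bench: base 116 x 60 mm, 8 mm thick, with two V-grooved posts 12 mm thick at x = -48 and +48 mm, tops about 48 mm above the bench. Origin on the bench under its middle, x along the shaft that lies in it.
- beaker: Open glass beaker, 66 mm across, 85 mm high, standing beside the holder on the jaw side (bystander). Origin at the centre of its underside.
- apple: Green apple, 76 mm across, 67 mm high, beside the drying rest (bystander). Origin at its underside.
- gauge: Black handheld fruit firmness gauge with a steel probe, 130 mm long, 40 mm wide, 26 mm high, lying beside the drying rest (bystander). Origin at its underside, x along the probe.
- bottle: Clear plastic bottle with a white cap, 56 mm across, 160 mm high, standing upright between and somewhat beyond the holder and the rest (bystander). Origin at the centre of its underside.
- wall_top (a point): Middle of the top edge of the holder's end wall, 78 mm above the bench: 6 mm thick, 50 mm wide, across the clip's line at holder x = -112 to -118 mm. The holder's +x end has no wall: the shaft's disc belongs there.
- jaw_nose (a point): Point midway between the two nose tips; shut, it lies at holder y = +1 mm, 54.5 mm above the bench. Upper faces slope at 65 degrees from the horizontal, up and outward (-y) to y = -8 mm, 74 mm above the bench. Hinge bar: 6 mm thick, along holder x, at holder y = -14 mm, 14 mm above the bench, with an arm up from it at each post.
Things that resemble listed ones, but are neither listed nor needed, are in the scene too. There is more than one size of the shaft; the job needs the middle-sized.

How it is judged:
By the outcome, as a careful person would: the job done as asked, in the order asked, and still so for the second after the job is handed in, with the robot touching nothing.
It also fails if it takes over 59 s, if anything falls off the work surface, if the arm or the gripper's body presses on something with over 40 N, if the wrist force passes 120 N, or if a joint passes its speed limit or range.

## Working session

There is one attempt and no reset: what is moved stays moved. The work goes in short steps, Python scripts to look and compute and a tool call to move; the robot and the scene stay as the last step left them, time stands still between calls to the robot, and variables do not carry over. Pictures are saved under pics/ and viewed, and the job is handed in when it is done.

Besides the shell and the picture viewer there is one more tool, called after "Request:" as name(argument=value, ...), one argument or row to a line, values as JSON. play_rows: Moves the arm, as the interface text tells. Its arguments: {"type":"object","properties":{"deltas":{"type":"array"},"force":{"type":"number"}},"required":["deltas"]}

```bash
mkdir -p pics; cat > h.py <<'E'
import numpy as np, cv2
from bench import sensors, cams, nets
def grab(n,f):
    im=cams.read_camera(n); cv2.imwrite('pics/'+f,cv2.cvtColor(im,cv2.COLOR_RGB2BGR)); return im
def w(n,p,T=None):
    T=cams.get_calibration(n)['T'] if T is None else T
    return (np.array(T)@np.r_[p,1])[:3]
def proj(n,P):
    c=cams.get_calibration(n);T=np.linalg.inv(np.array(c['T']));p=(T@np.r_[P,1])[:3]
    q=np.array(c['camera_matrix'])@np.array([p[0],-p[1],-p[2]]);return q[:2]/q[2]
def ray(n,uv,z):
    c=cams.get_calibration(n);T=np.array(c['T']);K=np.array(c['camera_matrix'])
    d=np.linalg.inv(K)@np.r_[uv,1];d=T[:3,:3]@np.array([d[0],-d[1],-d[2]]);o=T[:3,3]
    return o+d*(z-o[2])/d[2]
E
python3 - <<'E'
from h import *
s=sensors.get_state();print(s)
for n in ['side','top','wrist']:
    grab(n,n+'0.png');c=cams.get_calibration(n);print(n,{k:(np.round(v,3).tolist() if hasattr(v,'__len__') else v) for k,v in c.items()})
E
```

```text
{'time': 0.0, 'q': array([-1.30811979e+00,  2.21229850e-01,  1.52765038e+00,  9.64951025e-06,
        1.39469797e+00, -1.26130240e-01]), 'dq': array([ 1.04469896e-03,  2.56720458e-03, -6.59322343e-05,  5.04246031e-04,
       -3.69228397e-04,  4.98877703e-04]), 'tau': array([-1.86723984e-03, -4.96903861e+01, -3.89395022e+01, -2.87328394e-04,
        1.11257017e-02, -3.64661288e-07]), 'position': array([ 236.83461712, -578.08559952,  403.57581882]), 'eef_rot': array([-0.13664362,  0.69448744, -0.69308627,  0.13655454]), 'wrist_force': array([-0.28125326, -0.17372436, -0.23365629]), 'ft_torque': array([ 0.04676783,  0.00472496, -0.01486972]), 'finger_gap': 85.3816628524862}
side {'camera_matrix': [[612.457, 0.0, 314.377], [0.0, 612.457, 228.061], [0.0, 0.0, 1.0]], 'T': [[-0.78, 0.408, -0.474, -282.533], [-0.625, -0.53, 0.573, 1123.387], [-0.017, 0.743, 0.669, 1239.896], [0.0, 0.0, 0.0, 1.0]]}
top {'camera_matrix': [[588.215, 0.0, 317.382], [0.0, 588.215, 242.569], [0.0, 0.0, 1.0]], 'T': [[-0.025, 0.985, -0.17, 306.533], [-0.999, -0.03, -0.022, 119.239], [-0.027, 0.17, 0.985, 1483.267], [0.0, 0.0, 0.0, 1.0]]}
wrist {'camera_matrix': [[344.203, 0.0, 325.439], [0.0, 344.203, 242.71], [0.0, 0.0, 1.0]], 'T': [[0.378, 0.876, 0.3, 316.122], [-0.926, 0.358, 0.121, -546.949], [-0.001, -0.324, 0.946, 372.371], [0.0, 0.0, 0.0, 1.0]]}
```

View pics/top0.png

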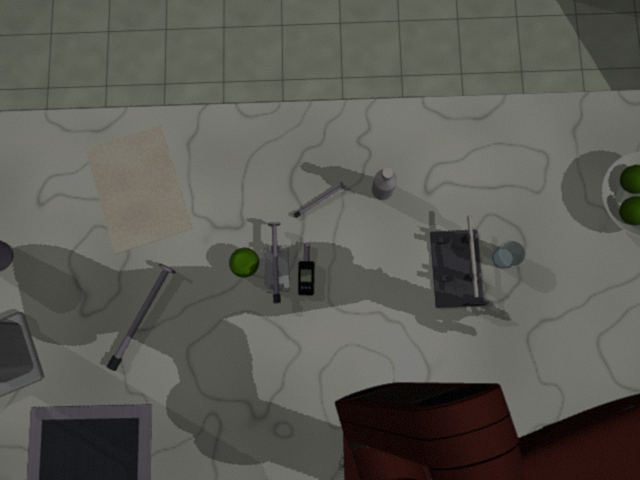

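View pics/side0.png

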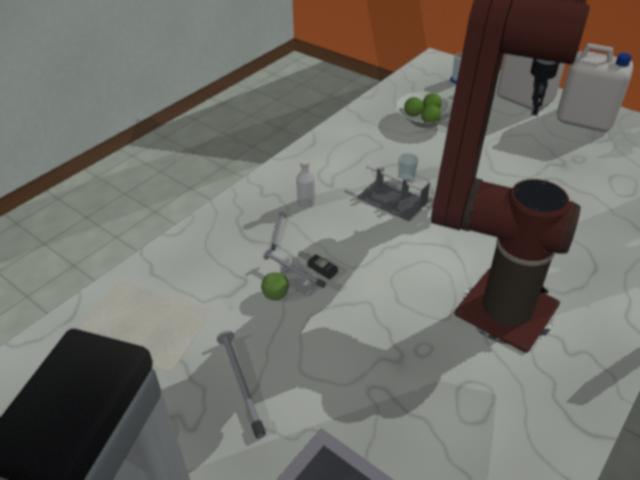

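View pics/wrist0.png

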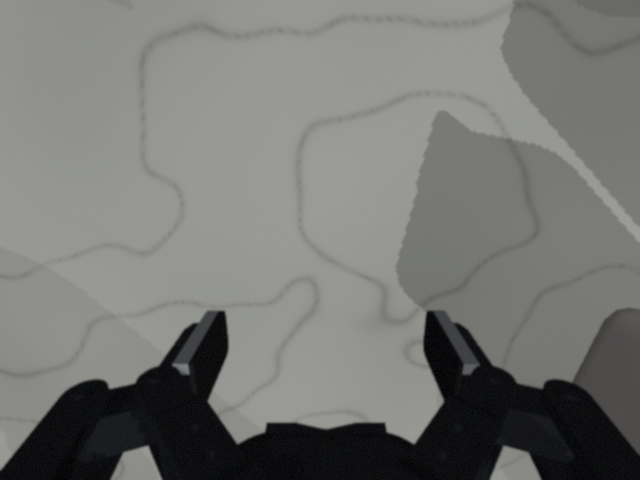

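The top view shows three shafts: one in the rest at about (276,262), a longer one lying at (140,318) and a shorter one at (318,200). The white rod is on the holder at (474,256), with the beaker at (509,254). The shaft in the rest is the middle-sized one, so that is my choice. I'll check it with a close crop and the networks.

```bash
python3 - <<'E'
from h import *
im=cv2.imread('pics/top0.png')
a=cv2.resize(im[195:320,215:345],None,fx=3,fy=3,interpolation=cv2.INTER_CUBIC)
b=cv2.resize(im[195:320,410:540],None,fx=3,fy=3,interpolation=cv2.INTER_CUBIC)
cv2.imwrite('pics/crop0.png',np.clip(np.hstack([a,b])*1.6,0,255).astype(np.uint8))
for q in ['holder','clip_seat','groove_seat','jaw_nose','wall_top','shaft','shaft_disc','rod','rest','beaker','apple','gauge','bottle']:
  for n in ['top']:
    r=nets.place_of(n,q)
    print(q,n,[(round(d['p'],2),np.round(w(n,d['xyz']),0).tolist(),np.round(proj(n,w(n,d['xyz']))).tolist()) for d in r[:4]])
E
```

```text
holder top [(0.74, [511.0, -222.0, 4.0], [466.0, 258.0])]
clip_seat top [(0.77, [508.0, -226.0, 46.0], [472.0, 257.0])]
groove_seat top [(0.71, [506.0, -165.0, 38.0], [446.0, 259.0])]
jaw_nose top []
wall_top top [(0.8, [394.0, -229.0, 79.0], [479.0, 302.0])]
shaft top [(0.83, [506.0, 256.0, 38.0], [276.0, 264.0]), (0.81, [379.0, 599.0, 22.0], [140.0, 319.0]), (0.8, [673.0, 150.0, 6.0], [317.0, 200.0])]
shaft_disc top [(0.96, [607.0, 261.0, 41.0], [273.0, 224.0]), (0.82, [509.0, 532.0, 24.0], [167.0, 267.0]), (0.5, [711.0, 84.0, 8.0], [342.0, 185.0])]
rod top [(0.86, [505.0, -221.0, 62.0], [471.0, 257.0])]
rest top [(0.65, [501.0, 261.0, 3.0], [275.0, 268.0])]
beaker top [(0.77, [508.0, -313.0, 0.0], [502.0, 259.0]), (0.49, [499.0, 260.0, 0.0], [276.0, 269.0])]
apple top [(0.8, [513.0, 334.0, -2.0], [247.0, 264.0])]
gauge top [(0.67, [505.0, 186.0, -4.0], [305.0, 266.0]), (0.15, [510.0, 254.0, 39.0], [277.0, 262.0])]
bottle top [(0.79, [699.0, -19.0, -2.0], [382.0, 189.0])]
```

View pics/crop0.png

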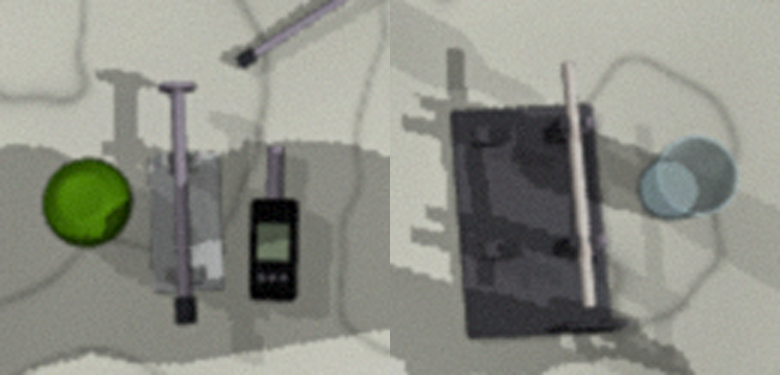

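The crop confirms the choice: the shaft in the rest has its disc at (178,88) in the crop, towards +x, and its dark collar at (185,310). The rod lies over the clip, with the end wall at the near (-x) end. Next I'll move the wrist camera over the holder.

Request:
play_rows(
  deltas=[50,34,44,-10,-0.06,50,34,44,-10,-0.06,50,34,44,-10,-0.06,50,34,44,-10,-0.06,50,34,44,-10,-0.06,50,34,44,-10,-0.06,50,34,44,-10,0,50,30,44,-10,0,50,0,0,0,0],
  force=40,
)

```text
time: 1.92
position: [510.3, -215.3, 324.3]
eef_rot: [0.004, -0.705, 0.709, -0.006]
wrist_force: [-0.1, -0.0, 0.2]
finger_gap: 49.9
```

```bash
python3 - <<'E'
from h import *
from scipy.spatial.transform import Rotation as R
s=sensors.get_state();print(s['time'],s['position'],s['dq'].max(),s['finger_gap']);print(R.from_quat(s['eef_rot']).as_matrix().round(4))
grab('wrist','w1.png')
T=cams.get_calibration('wrist')['T'];print(np.round(T,3).tolist())
for q in ['holder','clip_seat','groove_seat','jaw_nose','wall_top','rod']:
    r=nets.place_of('wrist',q)
    print(q,[(round(d['p'],2),np.round(w('wrist',d['xyz'],T),1).tolist()) for d in r[:3]])
E
```

```text
1.925 [ 510.27115168 -215.29039386  324.3485077 ] -0.00226485074426042 49.87833132722635
[[-0.9999  0.0025  0.0132]
 [-0.0132 -0.0054 -0.9999]
 [-0.0025 -1.      0.0055]]
[[0.011, 0.947, 0.321, 595.304], [-1.0, 0.008, 0.01, -216.462], [0.007, -0.322, 0.947, 293.601], [0.0, 0.0, 0.0, 1.0]]
holder [(0.87, [509.7, -228.9, 2.5])]
clip_seat [(0.79, [508.4, -232.4, 46.6])]
groove_seat [(0.6, [510.9, -166.7, 39.2])]
jaw_nose [(0.86, [511.6, -223.5, 54.0])]
wall_top [(0.74, [394.5, -226.3, 77.3])]
rod [(0.89, [507.0, -228.6, 59.7])]
```

View pics/w1.png

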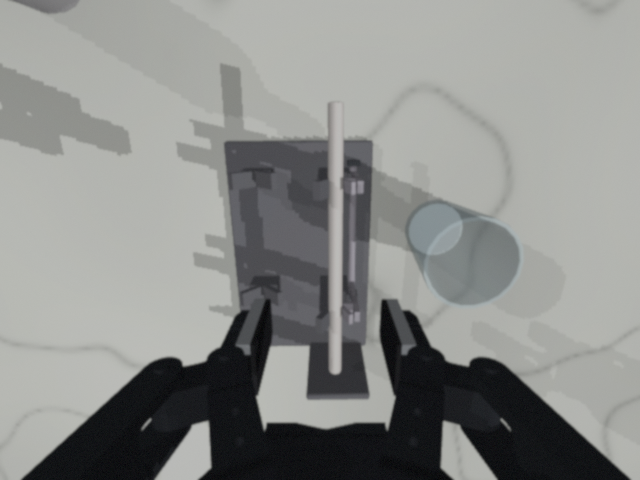

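The wrist view shows the rod from (335,103) to (335,372), the clip posts at about (332,180) and (335,300), the base plate corners at (225,141) and (372,141), and the end wall at (337,372). I'll fit the holder's pose from picked pixels.

```bash
python3 - <<'E'
import cv2,numpy as np
im=cv2.imread('pics/w1.png')
a=cv2.resize(im[90:210,210:390],None,fx=4.4,fy=4.4,interpolation=cv2.INTER_CUBIC)
cv2.imwrite('pics/w1a.png',np.clip(a*1.9,0,255).astype(np.uint8))
a=cv2.resize(im[265:405,220:390],None,fx=4.2,fy=4.2,interpolation=cv2.INTER_CUBIC)
cv2.imwrite('pics/w1b.png',np.clip(a*1.9,0,255).astype(np.uint8))
E
```

```text
(no output)
```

View pics/w1a.png

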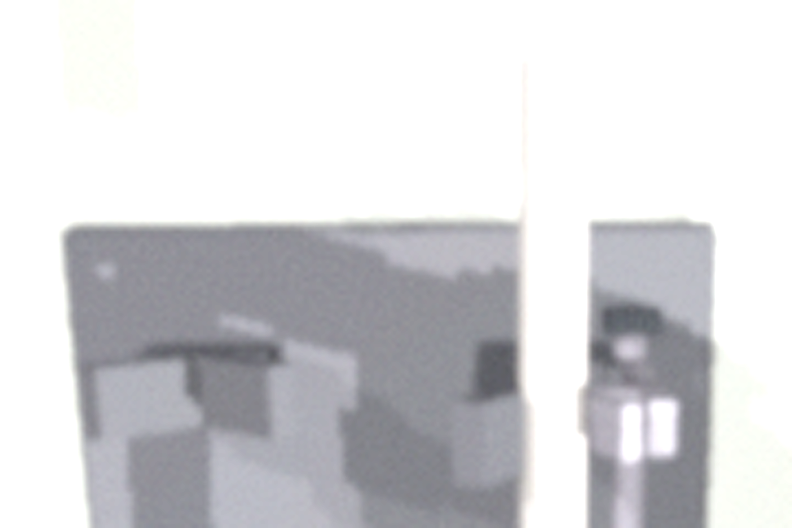

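View pics/w1b.png

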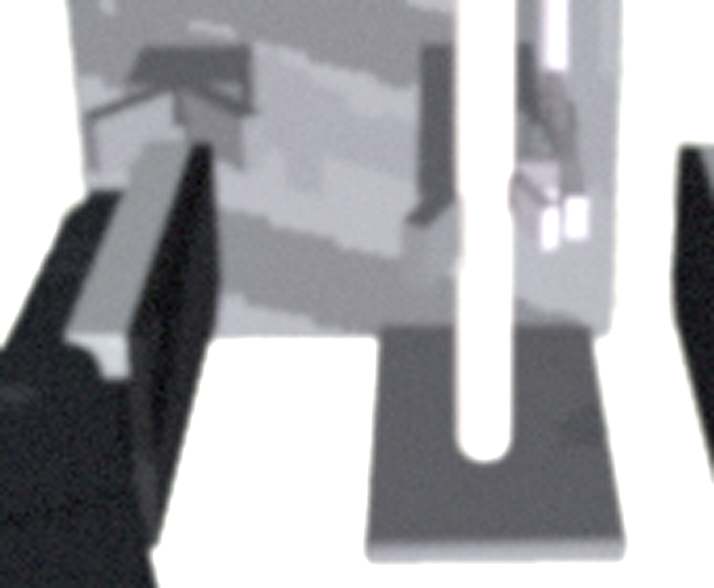

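```bash
cat >> h.py <<'E'
from scipy.optimize import least_squares
def projT(c,P):
    T=np.linalg.inv(np.array(c['T']));p=(T@np.r_[P,1])[:3]
    q=np.array(c['camera_matrix'])@np.array([p[0],-p[1],-p[2]]);return q[:2]/q[2]
def H(v,P):
    c,s=np.cos(v[2]),np.sin(v[2]);return np.array([v[0]+c*P[0]-s*P[1],v[1]+s*P[0]+c*P[1],P[2]])
E
python3 - <<'E'
from h import *
c=cams.get_calibration('wrist')
M=[((75,90,8),(225,141.8)),((75,-30,8),(371.8,141.4)),((-112,25,78),(307.6,393.6)),((-112,-25,78),(368.6,393.6)),((-118,-30,8),(364.8,344.3))]
f=lambda v:np.concatenate([projT(c,H(v,P))-u for P,u in M])
r=least_squares(f,[508,-226,0]);print(r.x,np.round(r.fun,1))
v=r.x
for P in [(42,7,72),(54,7,72),(54,-8,74),(42,-8,74),(42,1,54.5),(54,14,81),(-42,-8,74),(-54,-8,74),(48,62,36),(54,48,44),(54,76,44)]: print(P,projT(c,H(v,P)).round(1))
# rod
for u,z in [((335,103),65),((335,372),65),((329.3,210),65),((342.5,210),65)]: print(u,ray('wrist',u,z).round(1))
E
```

```text
[ 5.08323259e+02 -2.31413781e+02  9.80756400e-03] [-2.  -0.6  1.7 -0.9 -1.7  0.7  1.4  0.1  0.7  1.7]
(42, 7, 72) [328.6 197.3]
(54, 7, 72) [328.5 178.8]
(54, -8, 74) [352.1 179.1]
(42, -8, 74) [351.7 197.7]
(42, 1, 54.5) [336.7 192.3]
(54, 14, 81) [317.4 180.9]
(-42, -8, 74) [349.4 312.1]
(-54, -8, 74) [349.2 326.5]
(48, 62, 36) [254.  180.3]
(54, 48, 44) [270.8 173.5]
(54, 76, 44) [231.8 173.7]
(335, 103) [ 607.8 -227.6   65. ]
(335, 372) [ 406.5 -230.5   65. ]
(329.3, 210) [ 540.1 -224.7   65. ]
(342.5, 210) [ 540.1 -233.7   65. ]
```

Holder fit: origin about (508.3, -231.4), yaw about 0.012. The rod's middle is at about (507, -229), length measured as 201 mm, and it sits 2 mm to +y in the mouth, as described. I'll go down over the rod's middle.

Request:
play_rows(
  deltas=[34,-2,-7,-35,0,34,-1,-6,-35,0,34,0,0,-14,0,34,0,0,-14,0,34,0,0,0,0],
  force=30,
)

```text
time: 2.9
position: [504.5, -235.1, 227.9]
eef_rot: [-0.003, -0.706, 0.709, -0.002]
wrist_force: [-1.3, 6.1, -0.8]
finger_gap: 34.2
```

```bash
python3 - <<'E'
from h import *
grab('wrist','w2.png');grab('side','s2.png')
s=sensors.get_state();print(s['position'],s['wrist_force'])
im=cv2.imread('pics/w2.png');im2=cv2.imread('pics/s2.png')[150:230,330:450]
cv2.imwrite('pics/c2.png',np.hstack([cv2.resize(np.clip(im*1.6,0,255).astype(np.uint8)[150:,150:520],(400,357)),cv2.resize(np.clip(im2*1.6,0,255).astype(np.uint8),(400,357))]))
E
```

```text
[ 504.60025765 -235.13558543  228.55788703] [-2.09699906  6.99494685 -0.59406858]
```

View pics/c2.png

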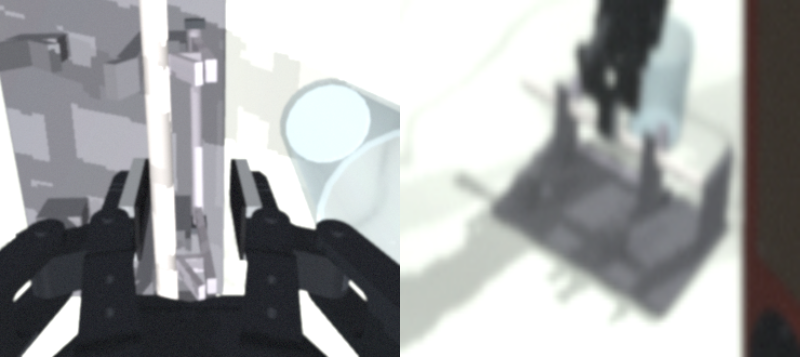

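The tool overshot to y = -235. The +y finger now touches the rod from the left, with 7 N sideways. I'll back off to +y and check.

Request:
play_rows(
  deltas=[34,1,4,0,0,34,1,2,0,0,34,0,0,0,0],
)

```text
time: 3.38
position: [507.4, -229.5, 230.2]
eef_rot: [-0.004, -0.705, 0.709, -0.003]
wrist_force: [0.1, -0.3, 0.7]
finger_gap: 34.1
```

```bash
python3 - <<'E'
from h import *
from scipy.spatial.transform import Rotation as R
grab('wrist','w3.png')
s=sensors.get_state();print(s['position'],s['wrist_force'],s['ft_torque']);print(R.from_quat(s['eef_rot']).as_matrix().round(4))
im=cv2.imread('pics/w3.png')
cv2.imwrite('pics/c3.png',cv2.resize(np.clip(im*1.6,0,255).astype(np.uint8)[0:,150:520],(617,800))[:,:][:800][0:600] if 0 else cv2.resize(np.clip(im*1.6,0,255).astype(np.uint8),(800,600)))
E
```

```text
[ 507.41893069 -229.57135696  230.25587166] [0.98639689 0.85472627 0.15716954] [ 0.0481842   0.02261101 -0.02978358]
[[-0.9999  0.0099 -0.0015]
 [ 0.0014 -0.0066 -1.    ]
 [-0.0099 -0.9999  0.0066]]
```

View pics/c3.png

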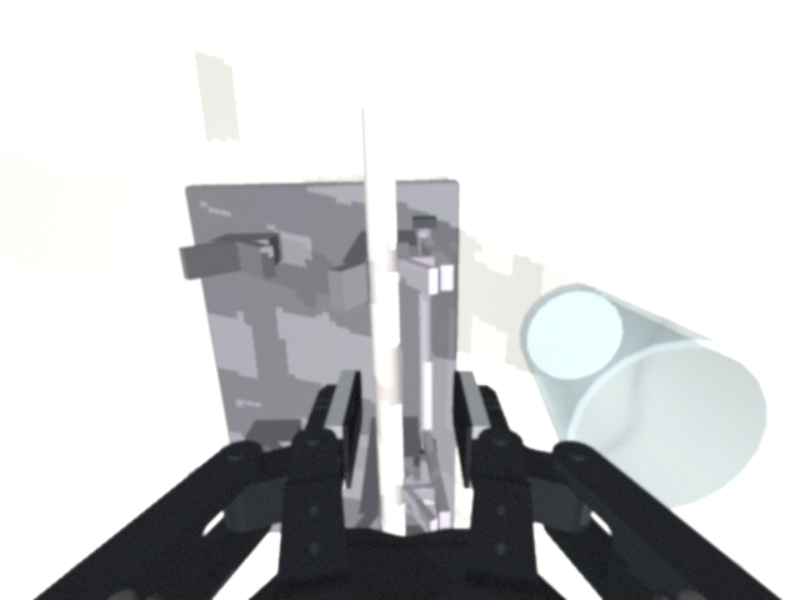

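```bash
python3 - <<'E'
from h import *
c=cams.get_calibration('wrist');print(np.round(c['T'],3).tolist())
k=.8
for u in [(363,110),(396,180),(363,180),(376,450),(401,450),(388,450),(380,110),(393,530)]: print(u,ray('wrist',np.array(u)*k,65).round(1))
for u in [(187,187),(458,180)]: print(u,ray('wrist',np.array(u)*k,8).round(1))
for q in ['clip_seat','jaw_nose','rod','holder']:
    r=nets.place_of('wrist',q);print(q,[(round(d['p'],2),w('wrist',d['xyz']).round(1).tolist()) for d in r[:2]])
E
```

```text
[[-0.002, 0.949, 0.315, 593.22], [-1.0, -0.005, 0.006, -230.358], [0.007, -0.315, 0.949, 199.602], [0.0, 0.0, 0.0, 1.0]]
(363, 110) [ 607.1 -218.8   65. ]
(396, 180) [ 587.7 -228.    65. ]
(363, 180) [ 587.8 -218.1   65. ]
(376, 450) [ 491.3 -219.6   65. ]
(401, 450) [ 491.2 -228.9   65. ]
(388, 450) [ 491.3 -224.1   65. ]
(380, 110) [ 607.  -223.7   65. ]
(393, 530) [ 453.3 -225.5   65. ]
(187, 187) [ 582.8 -137.4    8. ]
(458, 180) [ 585.3 -253.6    8. ]
clip_seat [(0.58, [507.3, -226.9, 46.6])]
jaw_nose []
rod [(0.66, [515.3, -226.6, 52.8])]
holder [(0.75, [509.6, -225.1, 0.2])]
```

```bash
python3 - <<'E'
from h import *
for i in range(3):
    s=sensors.get_state();T=cams.get_calibration('wrist')['T'];grab('wrist','w4.png')
    print(s['time'],s['position'].round(2),np.round(s['dq'],3),np.round(T[:3,3],1), np.round(s['wrist_force'],1))
E
```

```text
3.625 [ 507.09 -229.46  229.74] [ 0.     0.001  0.001  0.001 -0.001  0.001] [ 592.9 -230.3  199. ] [-0.   0.4 -0.4]
3.675 [ 507.04 -229.44  229.65] [-0.001 -0.     0.     0.001  0.001 -0.   ] [ 592.8 -230.2  198.9] [-0.4  1.4 -1.1]
3.725 [ 507.02 -229.42  229.6 ] [ 0.002  0.     0.002  0.001 -0.     0.001] [ 592.8 -230.2  198.9] [-0.1  0.4 -0.5]
```

```bash
python3 - <<'E'
import cv2,numpy as np
im=cv2.imread('pics/w4.png')
a=cv2.resize(im[80:290,140:380],None,fx=3.3,fy=2.85,interpolation=cv2.INTER_CUBIC)
cv2.imwrite('pics/w4a.png',np.clip(a*1.6,0,255).astype(np.uint8))
E
```

```text
(no output)
```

View pics/w4a.png

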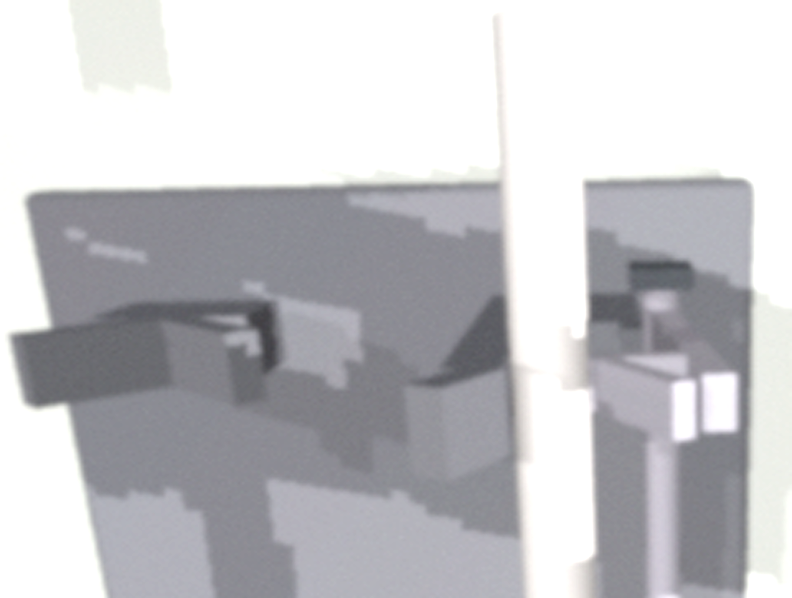

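```bash
python3 - <<'E'
from h import *
c=cams.get_calibration('wrist')
M=[((75,90,8),(149.1,148.8)),((75,-30,8),(367.6,144.6)),((54,-8,74),(343.6,214)),((42,-8,74),(343.6,234.7))]
f=lambda v:np.concatenate([projT(c,H(v,P))-u for P,u in M])
r=least_squares(f,[508,-226,0]);print(r.x,np.round(r.fun,1))
def g(v):
    cc=dict(c);T=np.array(c['T']).copy()
    from scipy.spatial.transform import Rotation as R
    T[:3,:3]=R.from_rotvec([v[3],v[4],0]).as_matrix()@T[:3,:3];cc['T']=T
    return np.concatenate([np.concatenate([projT(cc,H(v,P))-u for P,u in M]),np.array(v[3:])*50])
r=least_squares(g,[508,-226,0,0,0]);print(r.x,np.round(r.fun,1))
for u in [(504,190),(585,190),(525,560),(597,560)]: print(ray('wrist',(140+u[0]/3.3,80+u[1]/2.85),65).round(1))
E
```

```text
[ 5.09848567e+02 -2.30137087e+02  3.31153148e-02] [ 1.3  1.4  7.2 -2.8 -3.3 -4.3 -2.7  5.8]
[ 5.11234048e+02 -2.34323549e+02  2.26145484e-02 -3.07145903e-02
 -1.00016979e-02] [-3.1  0.8  5.3 -1.3 -0.9 -4.5 -0.5  5.7 -1.5 -0.5]
[ 586.2 -218.7   65. ]
[ 586.2 -227.9   65. ]
[ 533.2 -219.7   65. ]
[ 533.1 -228.9   65. ]
```

At rest, the wrist view puts the rod's axis at y of about -224. The first view was taken while the arm was still moving. That matches the contact I felt, and the base corners give a holder y of about -226 and yaw of about +0.015. I'll shift, turn, settle and lower.

Request:
play_rows(
  deltas=[34,-0.5,6.5,0,0.015,34,0,0,0,0,34,0,0,-5,0,34,0,0,-4,0,34,0,0,0,0],
)

```text
time: 4.4
position: [506.3, -222.2, 219.6]
eef_rot: [0.002, -0.705, 0.709, -0.008]
wrist_force: [-1.1, -0.4, 0.3]
finger_gap: 33.8
```

```bash
cat >> h.py <<'E'
from scipy.spatial.transform import Rotation as Rr
def st():
    s=sensors.get_state();M=Rr.from_quat(s['eef_rot']).as_matrix()
    print(round(s['time'],2),'tcp',s['position'].round(1),'grasp',(s['position']+155*M[:,1]).round(1),'yaw',round(float(np.arctan2(M[0,2],-M[1,2])),4),'ty',M[:,1].round(4),'F',s['wrist_force'].round(1),'M',s['ft_torque'].round(2),'gap',round(s['finger_gap'],1),'dq',round(float(abs(s['dq']).max()),3))
    return s
def big(f,g,x0,x1,y0,y1,b=1.6):
    im=cv2.imread('pics/'+f)[y0:y1,x0:x1];k=min(800/im.shape[1],600/im.shape[0])
    cv2.imwrite('pics/'+g,np.clip(cv2.resize(im,None,fx=k,fy=k,interpolation=cv2.INTER_CUBIC)*b,0,255).astype(np.uint8));print('k',k,'off',x0,y0)
E
python3 - <<'E'
from h import *
st();grab('wrist','w5.png');st();big('w5.png','c5.png',130,530,60,420)
E
```

```text
4.4 tcp [ 506.3 -222.2  219.6] grasp [ 507.5 -223.    64.6] yaw 0.0145 ty [ 0.0082 -0.0052 -1.    ] F [-1.1 -0.4  0.3] M [-0.01  0.05 -0.01] gap 33.8 dq 0.002
4.45 tcp [ 506.4 -222.3  219.8] grasp [ 507.7 -223.1   64.8] yaw 0.0146 ty [ 0.0084 -0.0053 -1.    ] F [-0.6 -0.1  0.3] M [-0.02  0.02  0.07] gap 33.9 dq 0.005
k 1.6666666666666667 off 130 60
```

View pics/c5.png

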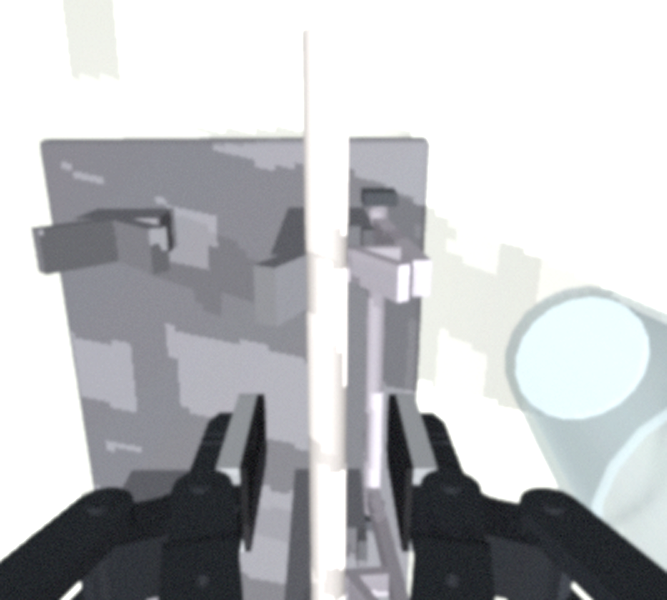

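The rod is centred between the pads: its axis is at 328, and the pads are at 265 and 390 in the crop. I'll close on it.

Request:
play_rows(
  deltas=[0,0,0,0,0,0,0,0,0,0,0,0,0,0,0,0,0,0,0,0],
  force=40,
)

```text
time: 4.95
position: [506.4, -222.5, 219.9]
eef_rot: [0.002, -0.705, 0.709, -0.008]
wrist_force: [0.3, 0.3, -0.1]
finger_gap: 8.3
```

```bash
python3 - <<'E'
from h import *
st()
E
```

```text
4.95 tcp [ 506.4 -222.5  219.9] grasp [ 507.7 -223.3   64.9] yaw 0.0145 ty [ 0.0084 -0.0054 -1.    ] F [ 0.3  0.3 -0.1] M [-0.06  0.05  0.02] gap 8.3 dq 0.002
```

Request:
play_rows(
  deltas=[0,0,0,20,0,0,0,0,20,0,0,0,0,0,0,0,0,20,0,0,0,0,20,0,0,0,0,18,0,0,0,0,0,0,0,0,0,0,0,0],
)

```text
time: 5.95
position: [505.2, -159.1, 258.8]
eef_rot: [0.004, -0.705, 0.709, -0.008]
wrist_force: [-0.8, -0.6, -0.4]
finger_gap: 8.5
```

```bash
python3 - <<'E'
from h import *
st();grab('wrist','w6.png');st();big('w6.png','c6.png',100,560,60,440)
for u in [1]: 
  print(np.round(cams.get_calibration('wrist')['T'],4).tolist())
E
```

```text
5.95 tcp [ 505.2 -159.1  258.8] grasp [ 506.  -159.8  103.8] yaw 0.0165 ty [ 0.0056 -0.0049 -1.    ] F [-0.8 -0.6 -0.4] M [ 0.02  0.   -0.02] gap 8.5 dq 0.014
6.0 tcp [ 505.1 -159.2  258.7] grasp [ 506.  -159.9  103.8] yaw 0.0161 ty [ 0.0055 -0.0046 -1.    ] F [ 0.5  0.6 -1. ] M [-0.04  0.04 -0.02] gap 8.2 dq 0.014
k 1.5789473684210527 off 100 60
[[0.0151, 0.9477, 0.3188, 590.7864], [-0.9999, 0.0127, 0.0097, -158.4987], [0.0052, -0.3189, 0.9478, 227.7322], [0.0, 0.0, 0.0, 1.0]]
```

View pics/c6.png

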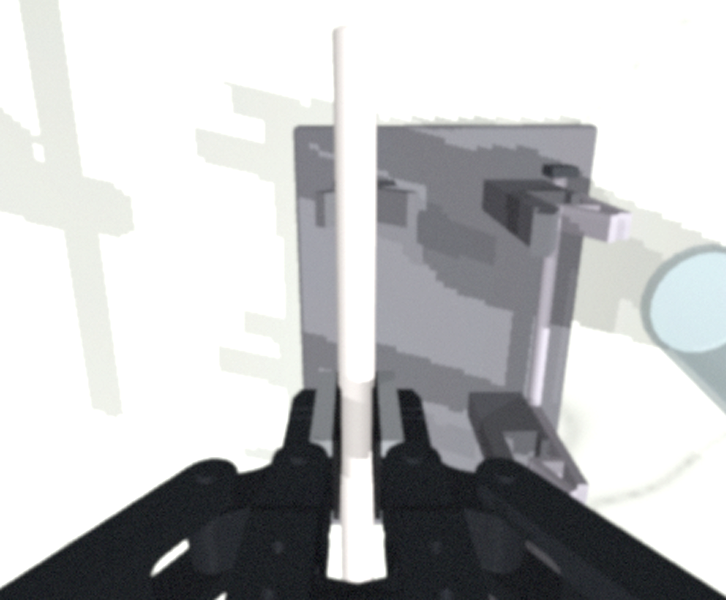

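```bash
python3 - <<'E'
from h import *
k=1.579
f=lambda u,z:ray('wrist',(100+u[0]/k,60+u[1]/k),z).round(1)
print('base',f((296,127),8),f((596,127),8)); print('V',f((318,194),44),f((318,226),44),f((409,192),44),f((409,225),44))
print('nose',f((610,216),74),f((610,242),74));print('rod',f((335,120),104),f((377,120),104),f((355,30),104))
E
```

```text
base [ 582.6 -136.5    8. ] [ 584.3 -253.     8. ]
V [ 562.4 -147.1   44. ] [ 551.4 -147.    44. ] [ 563.5 -177.7   44. ] [ 552.2 -178.2   44. ]
nose [ 561.9 -232.5   74. ] [ 554.3 -233.7   74. ]
rod [ 587.8 -154.6  104. ] [ 587.9 -163.8  104. ] [ 605.6 -158.7  104. ]
```

Rod end measured at 605.6 and V posts centred at y of about -163. I need +3 in x and -3.4 in y, then lower to just above the groove.

Request:
play_rows(
  deltas=[0,3,-3.4,0,0,0,0,0,0,0,0,0,0,-20,0,0,0,0,-20,0,0,0,0,-14,0,0,0,0,0,0],
)

```text
time: 6.75
position: [508.9, -165.6, 204.0]
eef_rot: [0.002, -0.705, 0.709, -0.007]
wrist_force: [-0.4, 0.3, -0.0]
finger_gap: 8.2
```

```bash
python3 - <<'E'
from h import *
st();grab('wrist','w7.png');st();big('w7.png','c7.png',150,510,60,330)
E
```

```text
6.75 tcp [ 508.9 -165.6  204. ] grasp [ 510.1 -166.5   49. ] yaw 0.0126 ty [ 0.0075 -0.006  -1.    ] F [-0.4  0.3 -0. ] M [0.08 0.01 0.  ] gap 8.2 dq 0.016
6.8 tcp [ 509.3 -165.8  204.8] grasp [ 510.6 -166.8   49.8] yaw 0.0126 ty [ 0.0086 -0.0066 -0.9999] F [ 0.4 -0.2 -0.4] M [-0.02  0.05  0.04] gap 8.0 dq 0.019
k 2.2222222222222223 off 150 60
```

View pics/c7.png

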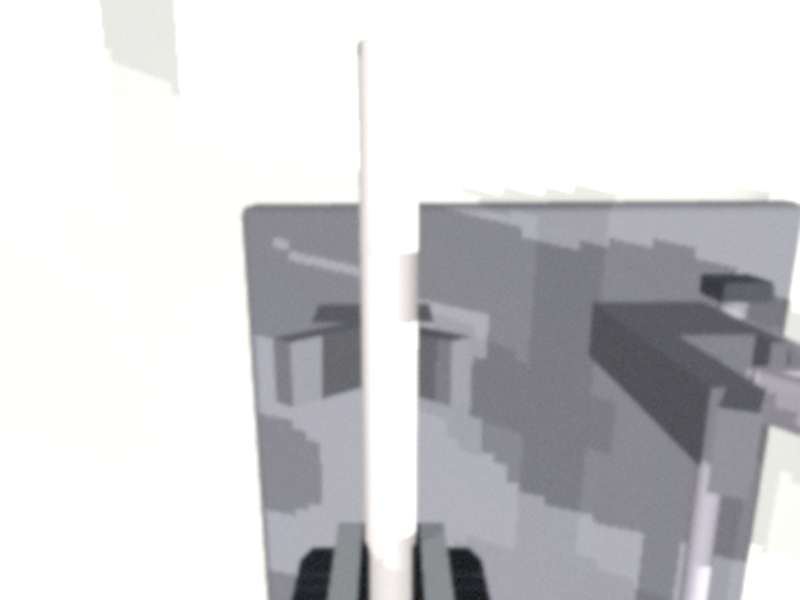

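The rod sits about 3 mm right (-y) of the V's centre: 391 against 372 px. I'll correct that while descending.

Request:
play_rows(
  deltas=[0,-1.5,3.2,0,0,0,0,0,0,0,0,0,0,-7,0,0,0,0,0,0],
)

```text
time: 7.3
position: [508.9, -162.7, 199.8]
eef_rot: [0.0, -0.704, 0.71, -0.009]
wrist_force: [0.7, -0.5, -0.1]
finger_gap: 8.1
```

```bash
python3 - <<'E'
from h import *
st();grab('wrist','w8.png');st();big('w8.png','c8.png',150,510,60,330)
E
```

```text
7.3 tcp [ 508.9 -162.7  199.8] grasp [ 510.9 -164.    44.9] yaw 0.0127 ty [ 0.0127 -0.0084 -0.9999] F [ 0.7 -0.5 -0.1] M [ 0.11  0.04 -0.03] gap 8.1 dq 0.011
7.35 tcp [ 509.  -162.9  200.1] grasp [ 511.  -164.2   45.1] yaw 0.0128 ty [ 0.0129 -0.0088 -0.9999] F [ 0.3 -0.1 -0.3] M [ 0.06 -0.01 -0.02] gap 7.9 dq 0.003
k 2.2222222222222223 off 150 60
```

View pics/c8.png

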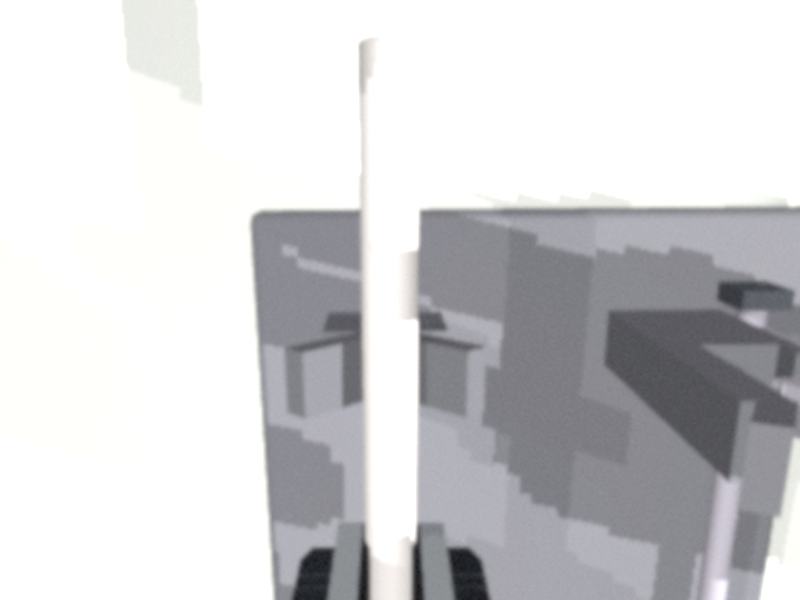

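Request:
play_rows(
  deltas=[0,-1.5,0.8,-3,0,0,0,0,0,0,0,0,0,-4,0,0,0,0,0,0],
)

```text
time: 7.85
position: [509.2, -162.1, 199.1]
eef_rot: [-0.0, -0.704, 0.71, -0.01]
wrist_force: [-0.8, -0.2, 0.0]
finger_gap: 8.1
```

```bash
python3 - <<'E'
from h import *
st();grab('wrist','w9.png');st();big('w9.png','c9.png',150,510,60,330)
E
```

```text
7.85 tcp [ 509.2 -162.1  199.1] grasp [ 511.5 -163.5   44.1] yaw 0.0137 ty [ 0.0148 -0.0089 -0.9999] F [-0.8 -0.2  0. ] M [ 0.04  0.14 -0.04] gap 8.1 dq 0.016
7.9 tcp [ 509.4 -162.2  199. ] grasp [ 511.8 -163.6   44. ] yaw 0.0135 ty [ 0.0156 -0.0093 -0.9998] F [-2.4  2.9  6.6] M [ 0.27  0.47 -0.06] gap 8.1 dq 0.016
k 2.2222222222222223 off 150 60
```

View pics/c9.png

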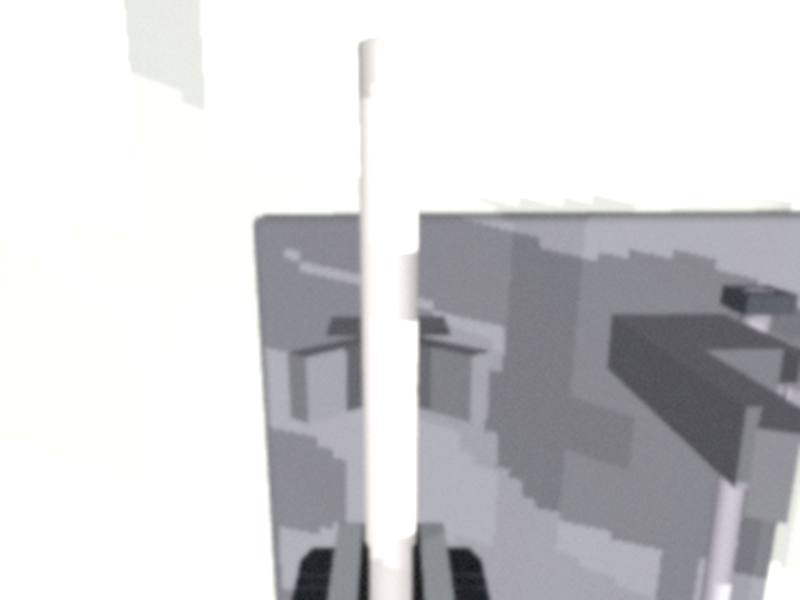

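```bash
python3 - <<'E'
from h import *
for i in range(3): st();cams.read_camera('top')
st()
E
```

```text
7.9 tcp [ 509.4 -162.2  199. ] grasp [ 511.8 -163.6   44. ] yaw 0.0135 ty [ 0.0156 -0.0093 -0.9998] F [-2.4  2.9  6.6] M [ 0.27  0.47 -0.06] gap 8.1 dq 0.016
7.95 tcp [ 509.4 -162.2  198.9] grasp [ 511.8 -163.6   43.9] yaw 0.0135 ty [ 0.0155 -0.0092 -0.9998] F [-2.9  3.3 11. ] M [0.32 0.61 0.01] gap 8.0 dq 0.004
8.0 tcp [ 509.4 -162.2  198.9] grasp [ 511.8 -163.6   43.9] yaw 0.0134 ty [ 0.0155 -0.0091 -0.9998] F [-4.   1.8 10.4] M [0.4  0.63 0.  ] gap 8.4 dq 0.002
8.05 tcp [ 509.4 -162.2  198.9] grasp [ 511.8 -163.6   44. ] yaw 0.0134 ty [ 0.0154 -0.0091 -0.9998] F [-4.   2.3  9.9] M [0.35 0.59 0.01] gap 7.7 dq 0.003
```

```bash
python3 - <<'E'
from h import *
grab('side','s9.png');big('s9.png','sc9.png',330,450,140,230,1.7)
E
```

```text
k 6.666666666666667 off 330 140
```

View pics/sc9.png

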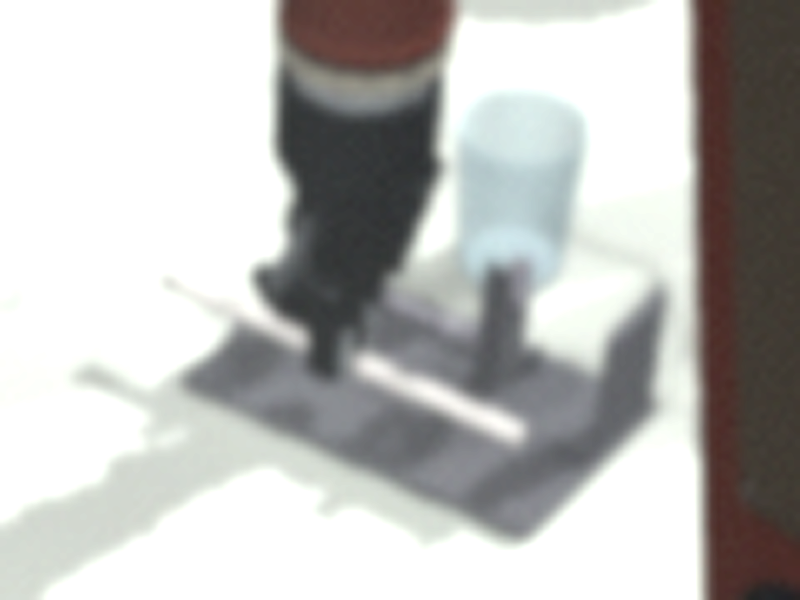

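```bash
python3 - <<'E'
from h import *
for z in (36,44,52):
    print(z,proj('side',np.array([610.5,-162.2,z])).round(1),proj('side',np.array([410.5,-165.2,z])).round(1))
# triangulate with wrist: front end pixel
c=lambda n,u:(np.array(cams.get_calibration(n)['T'])[:3,3],ray(n,u,0))
def tri(a,b):
    (o1,p1),(o2,p2)=a,b;d1=(p1-o1)/np.linalg.norm(p1-o1);d2=(p2-o2)/np.linalg.norm(p2-o2)
    t=np.linalg.lstsq(np.c_[d1,-d2],o2-o1,rcond=None)[0];return ((o1+d1*t[0]),(o2+d2*t[1]))
print(tri(c('wrist',(150+388/2.222,60+42/2.222)),c('side',(354.75,182.4))))
st()
E
```

```text
36 [354.4 181. ] [408.1 204.9]
44 [354.5 179. ] [408.3 202.9]
52 [354.6 177. ] [408.5 200.8]
(array([ 613.49826936, -162.65581257,   29.47802631]), array([ 610.55405903, -164.34646784,   29.10445105]))
8.1 tcp [ 509.4 -162.2  198.9] grasp [ 511.8 -163.6   43.9] yaw 0.0134 ty [ 0.0155 -0.0091 -0.9998] F [-3.8  2.  10.1] M [0.39 0.58 0.01] gap 7.9 dq 0.001
```

The side view and triangulation put the rod's axis at about 30-36 mm, and there is a symmetric 10 N contact. So the rod rests in both Vs, about 8 mm ahead of the nominal grasp point. I'll let go.

Request:
play_rows(
  deltas=[30,0,0,0,0,30,0,0,0,0,30,0,0,0,0],
)

```text
time: 8.48
position: [509.1, -162.4, 197.9]
eef_rot: [-0.001, -0.704, 0.71, -0.01]
wrist_force: [-0.3, -0.6, -0.3]
finger_gap: 29.7
```

```bash
python3 - <<'E'
from h import *
st();grab('wrist','w10.png');grab('side','s10.png');st();big('w10.png','c10.png',150,510,60,330);big('s10.png','sc10.png',330,450,140,230,1.7)
E
```

```text
8.47 tcp [ 509.1 -162.4  197.9] grasp [ 511.4 -163.8   42.9] yaw 0.0132 ty [ 0.015  -0.0092 -0.9998] F [-0.3 -0.6 -0.3] M [ 0.04 -0.01 -0.03] gap 29.7 dq 0.004
8.57 tcp [ 509.1 -162.3  198. ] grasp [ 511.4 -163.8   43. ] yaw 0.0132 ty [ 0.0149 -0.0091 -0.9998] F [ 0.5  0.1 -0.1] M [ 0.03  0.01 -0.03] gap 30.1 dq 0.003
k 2.2222222222222223 off 150 60
k 6.666666666666667 off 330 140
```

View pics/c10.png

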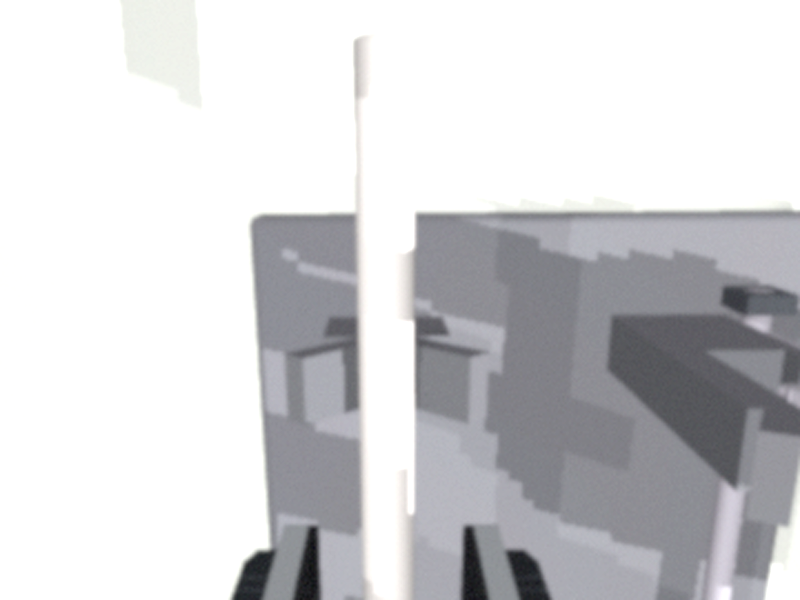

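View pics/sc10.png

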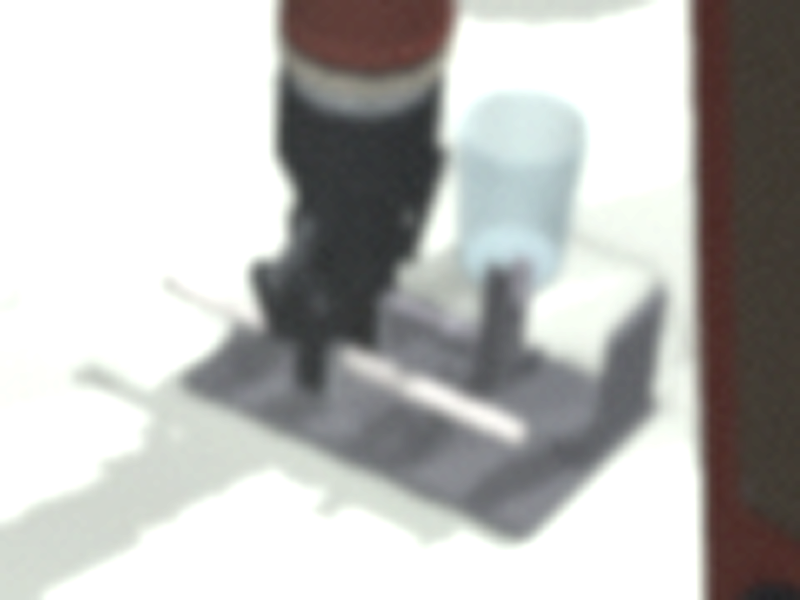

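The rod is settled in both Vs and the hand is clear of it. Now I'll go up and across to the drying rest.

Request:
play_rows(
  deltas=[30,0,0,25,0,30,0,0,40,0,30,0,30,35,0,30,0,55,5,0,30,0,60,0,0,30,0,60,0,0,30,0,60,0,0,30,0,60,0,0,30,0,50,0,0,30,0,30,0,0],
)

```text
time: 9.82
position: [507.1, 252.7, 306.8]
eef_rot: [-0.005, -0.704, 0.71, -0.009]
wrist_force: [0.3, -0.9, -0.0]
finger_gap: 30.5
```

```bash
python3 - <<'E'
from h import *
for i in range(5): cams.read_camera('top')
st();T=cams.get_calibration('wrist')['T'];grab('wrist','w11.png')
for q in ['shaft','shaft_disc','rest','apple','gauge']:
    r=nets.place_of('wrist',q);print(q,[(round(d['p'],2),w('wrist',d['xyz'],T).round(1).tolist()) for d in r[:2]])
st();big('w11.png','c11.png',0,640,0,480)
E
```

```text
10.07 tcp [507.5 249.7 306.6] grasp [510.5 248.3 151.6] yaw 0.0047 ty [ 0.0191 -0.0092 -0.9998] F [ 0.8 -0.3 -0.5] M [-0.01  0.06  0.02] gap 30.2 dq 0.021
shaft [(0.72, [509.4, 258.4, 40.0]), (0.72, [671.9, 147.7, 12.1])]
shaft_disc [(0.93, [606.8, 257.6, 39.1]), (0.49, [513.4, 260.7, 43.6])]
rest [(0.57, [500.7, 257.0, -0.4])]
apple [(0.83, [515.1, 337.9, -0.1])]
gauge [(0.89, [511.0, 183.8, 0.7])]
10.38 tcp [507.8 249.3 307. ] grasp [510.9 248.  152. ] yaw 0.0031 ty [ 0.0197 -0.0086 -0.9998] F [ 0.2  0.  -0.4] M [ 0.01  0.01 -0.  ] gap 29.9 dq 0.004
k 1.25 off 0 0
```

View pics/c11.png

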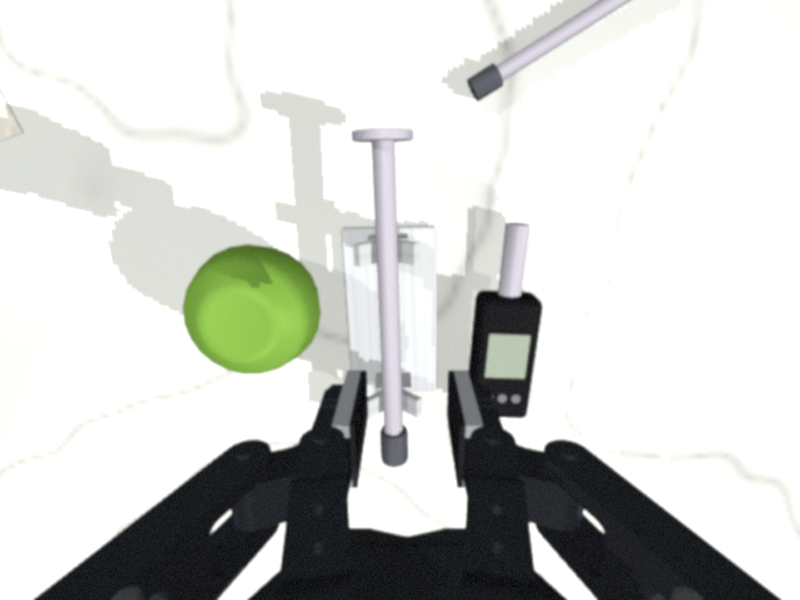

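The wrist view shows the disc at (383,134), the collar end at (395,462), the rest's posts at (388,248) and (395,395), the apple on the left and the gauge on the right. This is the shaft in the rest. I'll measure its axis.

```bash
python3 - <<'E'
from h import *
st()
f=lambda u,z:ray('wrist',(u[0]/1.25,u[1]/1.25),z).round(1)
for u in [(383,145),(386,230),(391,350),(393,420),(395,462),(373,200),(396,200),(380,350),(402,350)]: print(u,f(u,40))
print('disc top rim',f((383,129),56),'bottom rim',f((383,134),40))
print('rest base',f((342,229),8),f((437,227),8),f((436,388),8),f((350,388),8))
print('apple',f((184,310),33),f((320,310),33),'gauge',f((476,292),26),f((540,300),26))
E
```

```text
10.38 tcp [507.8 249.3 307. ] grasp [510.9 248.  152. ] yaw 0.0031 ty [ 0.0197 -0.0086 -0.9998] F [ 0.2  0.  -0.4] M [ 0.01  0.01 -0.  ] gap 29.9 dq 0.004
(383, 145) [603.9 259.   40. ]
(386, 230) [560.2 258.   40. ]
(391, 350) [488.5 256.   40. ]
(393, 420) [440.3 255.1  40. ]
(395, 462) [408.6 254.1  40. ]
(373, 200) [576.2 264.8  40. ]
(396, 200) [576.2 252.5  40. ]
(380, 350) [488.6 262.6  40. ]
(402, 350) [488.5 249.4  40. ]
disc top rim [610.4 258.3  56. ] bottom rim [609.3 259.   40. ]
rest base [556.2 286.6   8. ] [557.5 227.6   8. ] [445.3 225.6   8. ] [445.4 285.9   8. ]
apple [511.6 379.2  33. ] [511.5 298.4  33. ] gauge [520.6 204.3  26. ] [515.5 164.7  26. ]
```

Shaft middle is at about (508.8, 256.5), yaw about 0.023, length measured as 201 mm. The fingers will be 12 mm clear of the apple at 30 mm opening. I'll descend in part and check.

Request:
play_rows(
  deltas=[30,-2,5,-20,0.02,30,0,3,-30,0,30,0,0,-25,0,30,0,0,-5,0],
)

```text
time: 10.88
position: [507.0, 255.6, 226.9]
eef_rot: [-0.001, -0.704, 0.71, -0.015]
wrist_force: [0.3, 0.9, 0.3]
finger_gap: 29.8
```

```bash
python3 - <<'E'
from h import *
for i in range(4): cams.read_camera('top')
st();grab('wrist','w12.png');big('w12.png','c12.png',0,640,0,480)
E
```

```text
11.07 tcp [508.3 256.3 229.8] grasp [512.7 255.5  74.8] yaw 0.0205 ty [ 0.0284 -0.0053 -0.9996] F [-0.2  0.6  0.6] M [0.   0.05 0.02] gap 30.0 dq 0.008
k 1.25 off 0 0
```

View pics/c12.png

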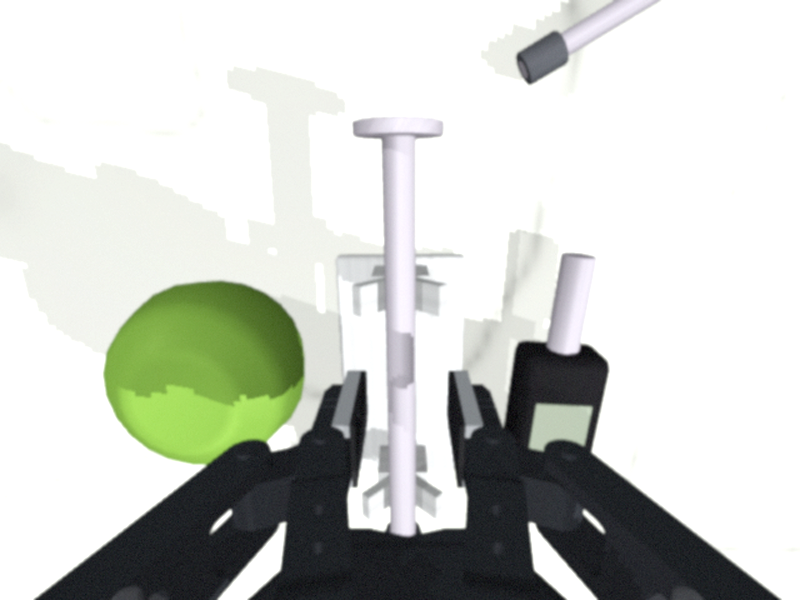

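Descent is on line: the shaft's axis is at 401, with pads at 362 and 452. The tool has pitched 1.6°, so the grasp point is 4 mm too far in x. I'll correct that and go down.

Request:
play_rows(
  deltas=[30,-4.5,1,-10,0,30,0,0,-15,0,30,0,0,-9,0],
)

```text
time: 11.5
position: [504.4, 257.9, 196.5]
eef_rot: [-0.004, -0.706, 0.708, -0.019]
wrist_force: [-0.6, 0.6, 0.3]
finger_gap: 30.0
```

```bash
python3 - <<'E'
from h import *
for i in range(4): cams.read_camera('top')
st();grab('wrist','w13.png');big('w13.png','c13.png',0,640,0,480)
E
```

```text
11.7 tcp [504.8 257.9 197.3] grasp [509.9 257.4  42.4] yaw 0.0206 ty [ 0.0335 -0.0035 -0.9994] F [ 0.6  0.7 -0.5] M [-0.01 -0.02  0.05] gap 30.1 dq 0.012
k 1.25 off 0 0
```

View pics/c13.png

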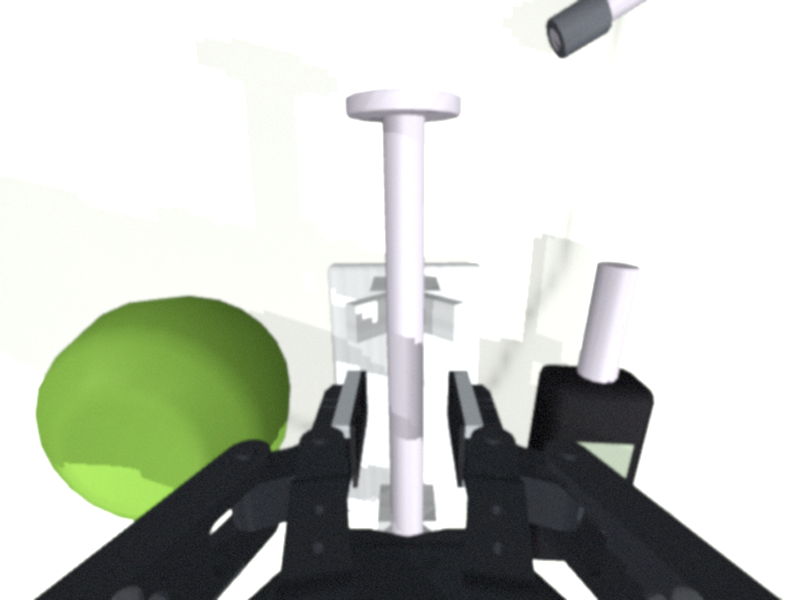

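```bash
python3 - <<'E'
from h import *
f=lambda u,z:ray('wrist',(u[0]/1.25,u[1]/1.25),z).round(1)
print('disc inner face top edge',f((403,108),56),'shaft/disc junction',f((403,121),44))
s=st()
E
```

```text
disc inner face top edge [606.3 259.8  56. ] shaft/disc junction [604.7 259.9  44. ]
11.75 tcp [505.  258.  197.7] grasp [510.3 257.5  42.8] yaw 0.0205 ty [ 0.0343 -0.0032 -0.9994] F [ 0.1 -0.3 -0.5] M [ 0.02 -0.03  0.01] gap 29.9 dq 0.009
```

Request:
play_rows(
  deltas=[0,0,0,0,0,0,0,0,0,0,0,0,0,0,0,0,0,0,0,0],
  force=90,
)

```text
time: 12.25
position: [505.4, 258.2, 198.6]
eef_rot: [-0.005, -0.706, 0.708, -0.02]
wrist_force: [0.3, 0.3, -1.4]
finger_gap: 8.8
```

```bash
python3 - <<'E'
from h import *
s=st()
E
```

```text
12.25 tcp [505.4 258.2 198.6] grasp [510.9 257.8  43.7] yaw 0.0206 ty [ 0.0357 -0.0027 -0.9994] F [ 0.3  0.3 -1.4] M [ 0.07  0.05 -0.01] gap 8.8 dq 0.002
```

Gripped. I'll lift and check that the shaft came along.

Request:
play_rows(
  deltas=[0,0,0,15,0,0,0,0,30,0,0,0,0,30,0,0,0,0,15,0],
)

```text
time: 12.75
position: [504.5, 257.7, 291.9]
eef_rot: [-0.005, -0.705, 0.708, -0.019]
wrist_force: [0.1, 0.1, -1.7]
finger_gap: 8.8
```

```bash
python3 - <<'E'
from h import *
for i in range(3): cams.read_camera('top')
s=st();grab('wrist','w14.png');grab('side','s14.png');big('w14.png','c14.png',0,640,0,480);big('s14.png','sc14.png',220,360,180,300)
E
```

```text
12.9 tcp [504.2 257.6 290.2] grasp [509.2 256.9 135.3] yaw 0.0205 ty [ 0.0321 -0.0043 -0.9995] F [-0.6  0.1 -1.7] M [-0.01 -0.04 -0.04] gap 9.1 dq 0.03
k 1.25 off 0 0
k 5.0 off 220 180
```

View pics/c14.png

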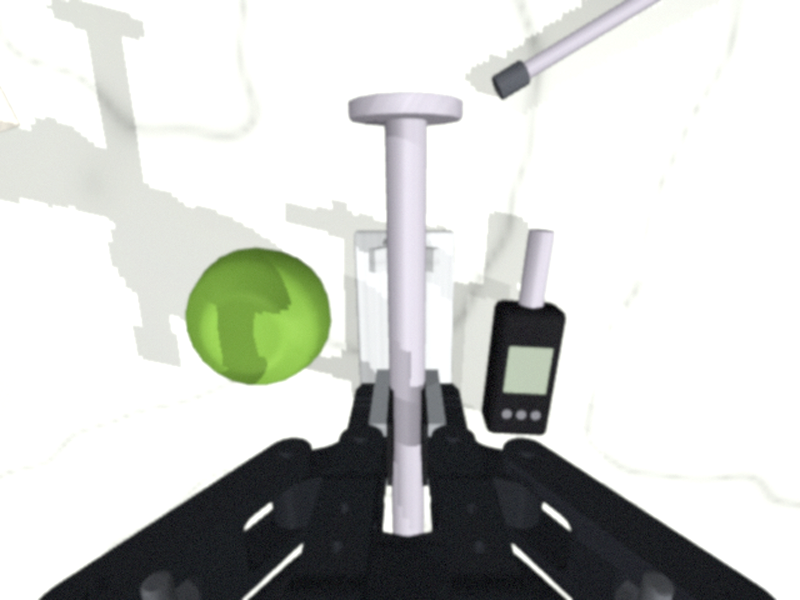

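View pics/sc14.png

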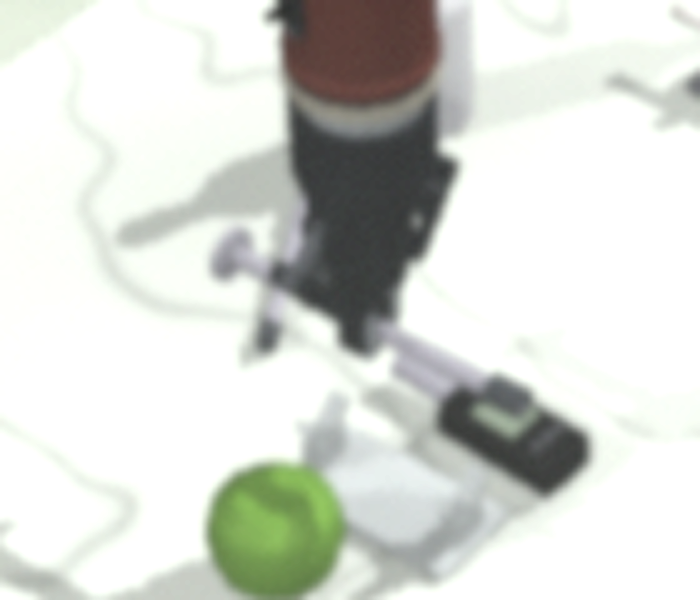

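The shaft is held level and clear of the rest. I'll carry it over to the clip.

Request:
play_rows(
  deltas=[0,0,-30,0,0,0,0,-60,0,0,0,0,-60,0,0,0,0,-60,0,0,0,0,-60,0,0,0,0,-60,0,0,0,0,-60,0,0,0,0,-50,0,0,0,0,-25,0,0,0,0,-8,0,0],
)

```text
time: 14.25
position: [495.1, -228.6, 272.8]
eef_rot: [0.006, -0.707, 0.707, -0.011]
wrist_force: [0.0, 0.5, -0.4]
finger_gap: 8.8
```

```bash
python3 - <<'E'
from h import *
for i in range(6): cams.read_camera('top')
s=st();grab('wrist','w15.png');big('w15.png','c15.png',100,580,40,400)
E
```

```text
14.55 tcp [ 495.9 -225.9  274. ] grasp [ 497.2 -226.1  119. ] yaw 0.027 ty [ 8.4e-03 -8.0e-04 -1.0e+00] F [-0.4  0.1 -1.5] M [ 0.01 -0.03 -0.03] gap 8.6 dq 0.004
k 1.6666666666666667 off 100 40
```

View pics/c15.png

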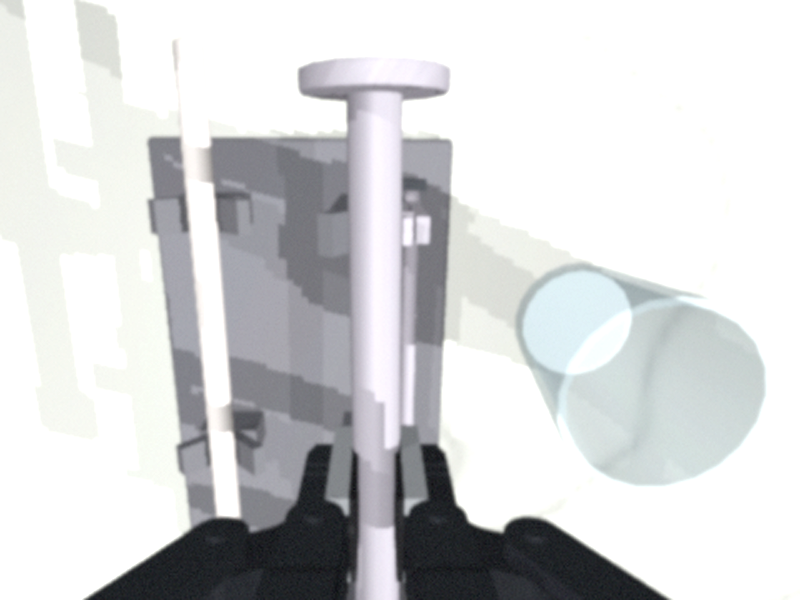

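```bash
python3 - <<'E'
from h import *
k=1.6667
f=lambda u,z:ray('wrist',(100+u[0]/k,40+u[1]/k),z).round(1)
print('base',f((150,139),8),f((450,140),8))
print('Vfront top', f((150,199),44),f((250,194),44)); print('Vrear top',f((180,447),44),f((262,440),44))
print('noseTop',f((404,216),74),f((404,244),74),f((430,216),74))
print('rod',f((180,42),36),f((203,230),36),f((226,500),36))
print('shaft',f((376,97),119+6-8),f((376,110),119),f((349,130),119),f((402,130),119),f((380,560),119))
r=nets.place_of('wrist','clip_seat');print([(d['p'],w('wrist',d['xyz']).round(1)) for d in r])
r=nets.place_of('wrist','groove_seat');print([(d['p'],w('wrist',d['xyz']).round(1)) for d in r])
r=nets.place_of('wrist','shaft_disc');print([(d['p'],w('wrist',d['xyz']).round(1)) for d in r])
r=nets.place_of('wrist','holder');print([(d['p'],w('wrist',d['xyz']).round(1)) for d in r])
st()
E
```

```text
base [ 582.3 -137.2    8. ] [ 585.  -253.4    8. ]
Vfront top [ 563.  -148.6   44. ] [ 565.5 -182.5   44. ]
Vrear top [ 468.4 -151.    44. ] [ 472.3 -183.2   44. ]
noseTop [ 562.9 -233.3   74. ] [ 554.7 -233.6   74. ] [ 563.1 -240.8   74. ]
rod [ 612.4 -160.2   36. ] [ 551.8 -163.5   36. ] [ 439.2 -165.4   36. ]
shaft [ 591.3 -224.3  117. ] [ 588.8 -224.4  119. ] [ 584.8 -219.   119. ] [ 585.1 -229.8  119. ] [ 478.9 -228.3  119. ]
[]
[(0.68, array([ 512. , -162.6,   36.7]))]
[(0.65, array([ 593.6, -227.4,  109.6]))]
[]
14.8 tcp [ 496.  -226.7  274.5] grasp [ 497.4 -226.9  119.5] yaw 0.0265 ty [ 0.0092 -0.0016 -1.    ] F [-0.3 -0.7 -1.4] M [-0.   -0.08  0.02] gap 8.9 dq 0.005
```

Request:
play_rows(
  deltas=[0,13,2.7,0,-0.011,0,1,0,-10,0,0,0,0,-15,0,0,0,0,-7,0],
)

```text
time: 15.3
position: [511.3, -223.3, 240.6]
eef_rot: [0.002, -0.706, 0.708, -0.009]
wrist_force: [-0.7, 0.3, -1.3]
finger_gap: 8.9
```

```bash
python3 - <<'E'
from h import *
for i in range(5): cams.read_camera('top')
s=st();grab('wrist','w16.png');big('w16.png','c16.png',100,580,40,400)
E
```

```text
15.55 tcp [ 511.9 -223.8  242.8] grasp [ 513.8 -224.4   87.8] yaw 0.0152 ty [ 0.0124 -0.0035 -0.9999] F [-0.1 -0.1 -1.5] M [ 0.05 -0.01  0.02] gap 8.9 dq 0.007
k 1.6666666666666667 off 100 40
```

View pics/c16.png

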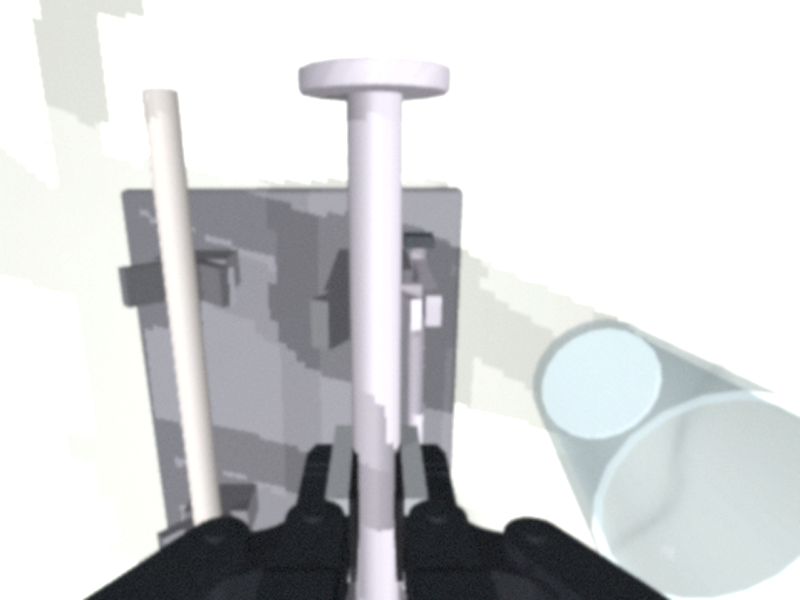

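Request:
play_rows(
  deltas=[0,-3,0.2,-5,0,0,0,0,-6,0],
)

```text
time: 15.85
position: [509.2, -224.0, 232.8]
eef_rot: [0.0, -0.705, 0.709, -0.011]
wrist_force: [-0.2, -0.0, -1.1]
finger_gap: 8.8
```

```bash
python3 - <<'E'
from h import *
for i in range(4): cams.read_camera('top')
s=st();grab('wrist','w17.png');grab('side','s17.png');big('w17.png','c17.png',100,580,40,400);big('s17.png','sc17.png',330,450,140,230,1.7)
k=1.6667
E
```

```text
16.05 tcp [ 509.3 -224.   232.7] grasp [ 511.5 -224.8   77.7] yaw 0.0151 ty [ 0.0143 -0.0049 -0.9999] F [-0.3 -0.7 -0.6] M [-0.05  0.02 -0.02] gap 8.9 dq 0.004
k 1.6666666666666667 off 100 40
k 6.666666666666667 off 330 140
```

View pics/c17.png

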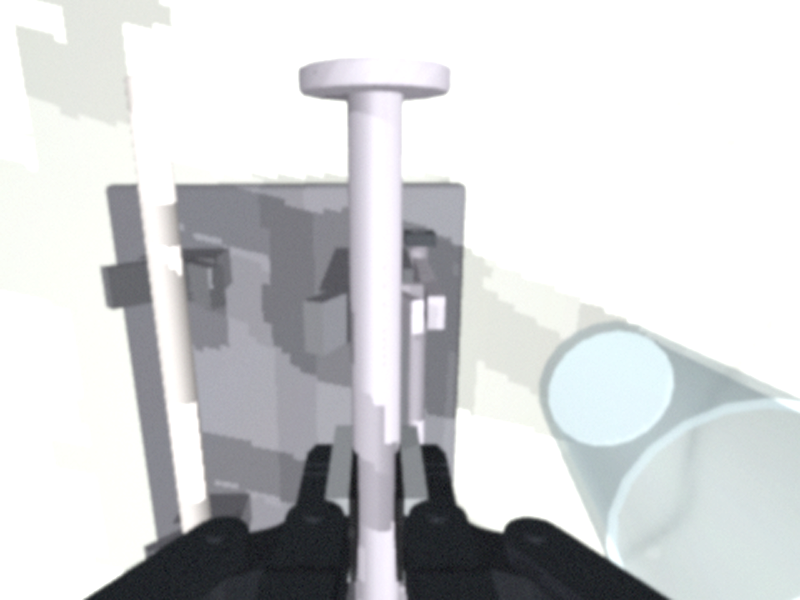

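View pics/sc17.png

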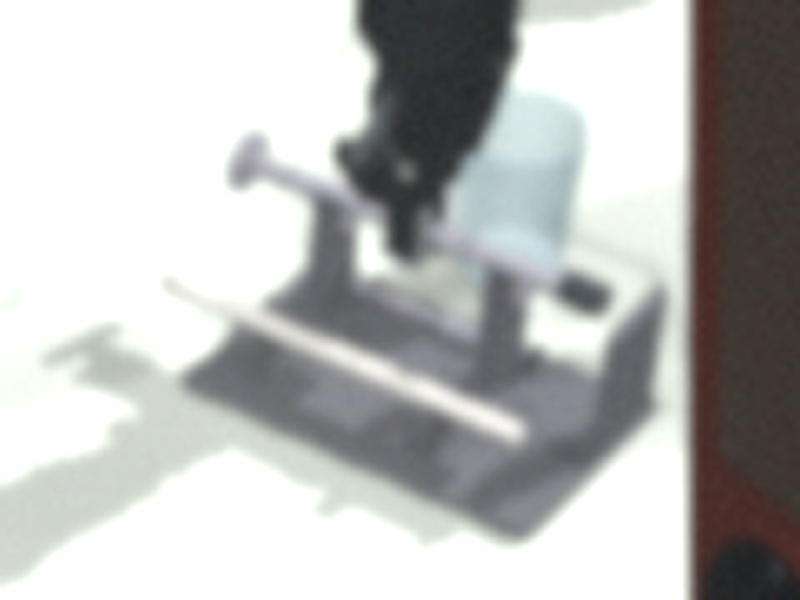

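The shaft is over the mouth, between the tall prongs on the left and the noses on the right. The disc is on the open end and the collar is clear of the wall. I'll press down in steps.

Request:
play_rows(
  deltas=[0,0,0,-4,0,0,0,0,-4,0],
  force=110,
)

```text
time: 16.4
position: [510.0, -223.7, 225.5]
eef_rot: [-0.0, -0.705, 0.709, -0.011]
wrist_force: [-0.8, 4.3, 5.5]
finger_gap: 8.4
```

```bash
python3 - <<'E'
from h import *
for i in range(3): st();cams.read_camera('top')
st()
E
```

```text
16.4 tcp [ 510.  -223.7  225.5] grasp [ 512.5 -224.4   70.5] yaw 0.0153 ty [ 0.0162 -0.0045 -0.9999] F [-0.8  4.3  5.5] M [ 0.69 -0.02  0.14] gap 8.4 dq 0.058
16.45 tcp [ 509.9 -223.7  225.1] grasp [ 512.5 -224.4   70.1] yaw 0.0153 ty [ 0.0162 -0.0046 -0.9999] F [1.2 1.8 0.9] M [ 0.44 -0.31  0.08] gap 8.5 dq 0.006
16.5 tcp [ 509.9 -223.7  225.1] grasp [ 512.4 -224.4   70.2] yaw 0.0155 ty [ 0.0161 -0.0048 -0.9999] F [1.  2.3 1.3] M [ 0.5  -0.26  0.13] gap 8.0 dq 0.013
16.55 tcp [ 509.9 -223.8  225.2] grasp [ 512.4 -224.5   70.2] yaw 0.0155 ty [ 0.016  -0.0049 -0.9999] F [1.4 3.4 0.8] M [ 0.57 -0.21  0.08] gap 8.3 dq 0.011
```

Request:
play_rows(
  deltas=[0,-1,0,-5,0,0,0,0,-5,0],
)

```text
time: 16.8
position: [510.2, -223.5, 217.5]
eef_rot: [-0.001, -0.705, 0.709, -0.012]
wrist_force: [-0.5, 5.0, 7.5]
finger_gap: 8.6
```

```bash
python3 - <<'E'
from h import *
for i in range(2): st();cams.read_camera('top')
st()
E
```

```text
16.8 tcp [ 510.2 -223.5  217.5] grasp [ 513.2 -224.3   62.5] yaw 0.0158 ty [ 0.0194 -0.0052 -0.9998] F [-0.5  5.   7.5] M [0.73 0.02 0.06] gap 8.6 dq 0.085
16.85 tcp [ 510.1 -223.5  216.6] grasp [ 513.  -224.3   61.7] yaw 0.0157 ty [ 0.0192 -0.0052 -0.9998] F [2.3 3.4 0.6] M [ 0.4  -0.41  0.06] gap 8.4 dq 0.012
16.9 tcp [ 509.9 -223.5  216.4] grasp [ 512.9 -224.3   61.5] yaw 0.0158 ty [ 0.019  -0.0052 -0.9998] F [1.6 3.3 1.7] M [ 0.54 -0.4   0.06] gap 8.0 dq 0.009
```

Request:
play_rows(
  deltas=[0,-1,0,-5,0,0,0,0,-5,0],
)

```text
time: 17.15
position: [508.6, -223.6, 205.9]
eef_rot: [-0.001, -0.705, 0.709, -0.012]
wrist_force: [0.6, 0.3, -0.8]
finger_gap: 8.5
```

```bash
python3 - <<'E'
from h import *
for i in range(2): st();cams.read_camera('top')
st();grab('wrist','w18.png');grab('side','s18.png');big('w18.png','c18.png',100,580,40,400);big('s18.png','sc18.png',330,450,140,230,1.7)
E
```

```text
17.15 tcp [ 508.6 -223.6  205.9] grasp [ 511.5 -224.5   50.9] yaw 0.016 ty [ 0.0184 -0.0058 -0.9998] F [ 0.6  0.3 -0.8] M [0.04 0.01 0.04] gap 8.5 dq 0.085
17.2 tcp [ 508.4 -223.6  205.1] grasp [ 511.1 -224.5   50.2] yaw 0.0159 ty [ 0.0177 -0.0056 -0.9998] F [ 0.6 -1.1 -1. ] M [-0.05 -0.13 -0.  ] gap 8.4 dq 0.01
17.25 tcp [ 508.5 -223.7  205.4] grasp [ 511.2 -224.5   50.5] yaw 0.0159 ty [ 0.0178 -0.0055 -0.9998] F [-0.4 -0.5 -1.6] M [ 0.05  0.02 -0.02] gap 8.3 dq 0.011
k 1.6666666666666667 off 100 40
k 6.666666666666667 off 330 140
```

View pics/c18.png

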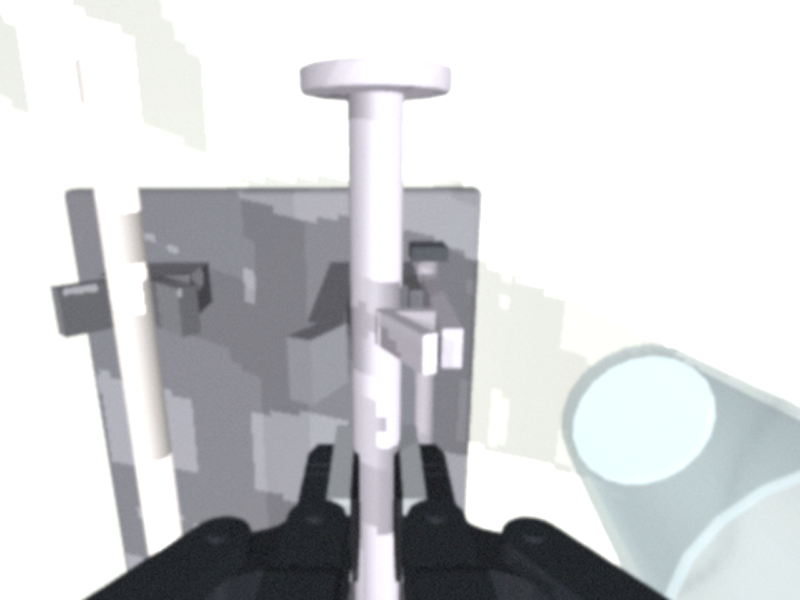

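View pics/sc18.png

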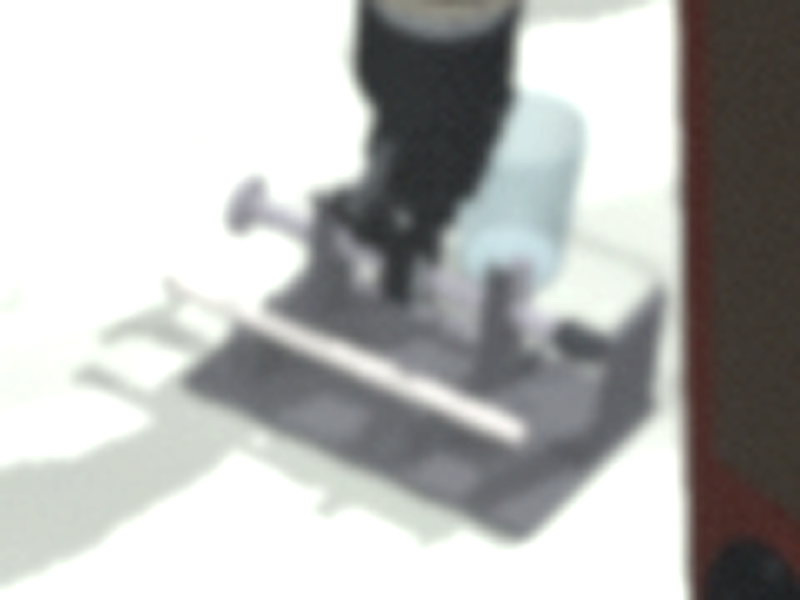

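The nose has snapped over the shaft at the front post. I'll push down to feel the slot floor.

Request:
play_rows(
  deltas=[0,0,0,-4,0,0,0,0,-3,0],
)

```text
time: 17.6
position: [509.6, -224.4, 204.1]
eef_rot: [-0.001, -0.705, 0.709, -0.012]
wrist_force: [-15.2, 9.4, 34.8]
finger_gap: 8.3
```

```bash
python3 - <<'E'
from h import *
for i in range(3): st();cams.read_camera('top')
st()
E
```

```text
17.6 tcp [ 509.6 -224.4  204.1] grasp [ 512.4 -225.2   49.1] yaw 0.0159 ty [ 0.0179 -0.0056 -0.9998] F [-15.2   9.4  34.8] M [1.57 2.33 0.04] gap 8.3 dq 0.01
17.65 tcp [ 509.6 -224.4  204.1] grasp [ 512.4 -225.2   49.2] yaw 0.0159 ty [ 0.0179 -0.0056 -0.9998] F [-12.3   7.   27.1] M [ 1.17  1.83 -0.06] gap 8.3 dq 0.006
17.7 tcp [ 509.6 -224.3  204.2] grasp [ 512.4 -225.2   49.2] yaw 0.016 ty [ 0.0181 -0.0057 -0.9998] F [-12.8   6.7  26.2] M [ 1.26  1.76 -0.05] gap 8.7 dq 0.003
17.75 tcp [ 509.5 -224.3  204.2] grasp [ 512.4 -225.2   49.2] yaw 0.016 ty [ 0.0182 -0.0058 -0.9998] F [-12.2   7.7  26.5] M [1.25 1.76 0.04] gap 8.4 dq 0.003
```

Firm seating: 26 N, balanced between both posts, with the axis at about 45.5-46 mm. I'll relax and let go.

Request:
play_rows(
  deltas=[0,0,0,0,0,28,0,0,0,0,28,0,0,0,0,28,0,0,0,0],
)

```text
time: 18.25
position: [509.8, -224.9, 205.1]
eef_rot: [-0.001, -0.704, 0.71, -0.013]
wrist_force: [0.7, 0.7, 0.4]
finger_gap: 28.0
```

```bash
python3 - <<'E'
from h import *
st();cams.read_camera('top');st();grab('wrist','w19.png');big('w19.png','c19.png',100,580,40,400)
E
```

```text
18.25 tcp [ 509.8 -224.9  205.1] grasp [ 512.9 -226.1   50.1] yaw 0.016 ty [ 0.0197 -0.0075 -0.9998] F [0.7 0.7 0.4] M [ 0.01  0.03 -0.04] gap 28.0 dq 0.004
18.3 tcp [ 509.8 -224.9  205.1] grasp [ 512.9 -226.    50.1] yaw 0.0159 ty [ 0.0196 -0.0074 -0.9998] F [-0.5 -0.4 -0.3] M [ 0.02  0.03 -0.01] gap 28.0 dq 0.002
k 1.6666666666666667 off 100 40
```

View pics/c19.png

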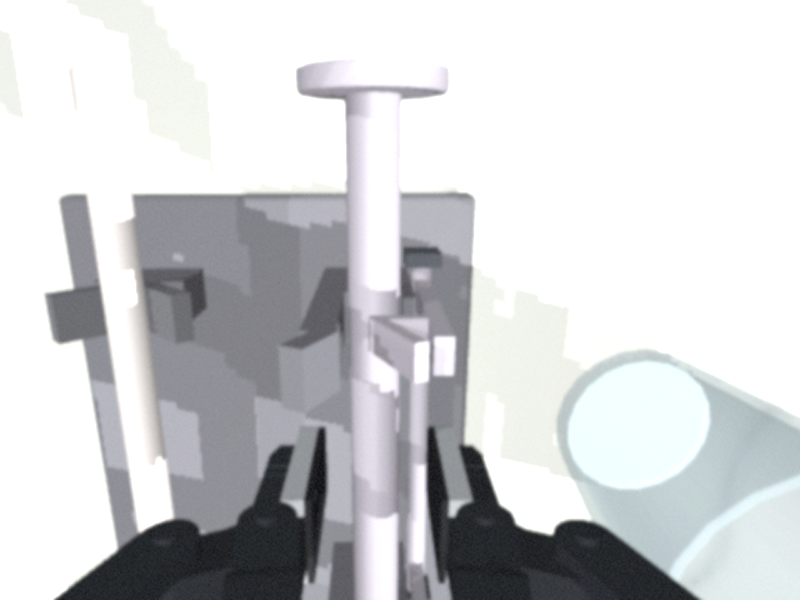

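Released, with the nose over the shaft. I'll lift straight up and inspect it from above.

Request:
play_rows(
  deltas=[28,0,0,10,0,28,0,0,25,0,28,0,0,40,0,28,0,0,40,0,28,0,0,15,0],
)

```text
time: 18.98
position: [508.7, -224.2, 338.8]
eef_rot: [-0.0, -0.705, 0.709, -0.012]
wrist_force: [0.3, -0.4, -0.0]
finger_gap: 27.8
```

```bash
python3 - <<'E'
from h import *
for i in range(6): cams.read_camera('top')
st();grab('wrist','w20.png');grab('side','s20.png');big('w20.png','c20.png',160,480,60,300+60);big('s20.png','sc20.png',330,450,140,230,1.7)
for q in ['clip_seat','groove_seat','shaft','shaft_disc','rod','wall_top','jaw_nose']:
    r=nets.place_of('wrist',q);print(q,[(round(d['p'],2),w('wrist',d['xyz']).round(1).tolist()) for d in r[:2]])
st()
E
```

```text
19.27 tcp [ 507.4 -223.5  333.3] grasp [ 508.8 -223.6  178.3] yaw 0.0159 ty [ 0.0094 -0.0011 -1.    ] F [-0.1 -0.4 -0.4] M [ 0.06  0.01 -0.01] gap 27.9 dq 0.006
k 2.0 off 160 60
k 6.666666666666667 off 330 140
clip_seat [(0.69, [512.9, -226.1, 46.5])]
groove_seat [(0.95, [510.1, -164.2, 38.6])]
shaft [(0.59, [513.5, -225.8, 48.4])]
shaft_disc [(0.83, [609.4, -229.9, 48.2])]
rod []
wall_top [(0.85, [392.5, -226.5, 77.0])]
jaw_nose [(0.58, [514.4, -225.6, 4.1])]
19.73 tcp [ 508.  -223.8  335.2] grasp [ 509.9 -224.2  180.2] yaw 0.0159 ty [ 0.0121 -0.0027 -0.9999] F [0.2 0.2 0.9] M [ 0.04 -0.    0.01] gap 27.7 dq 0.003
```

View pics/c20.png

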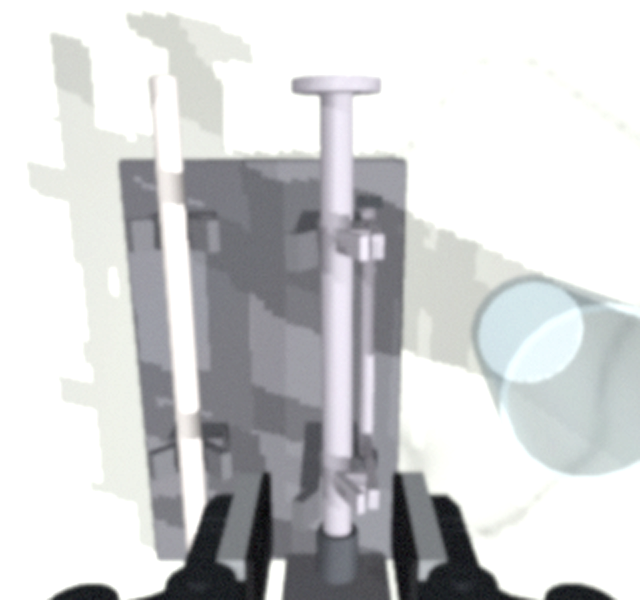

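View pics/sc20.png

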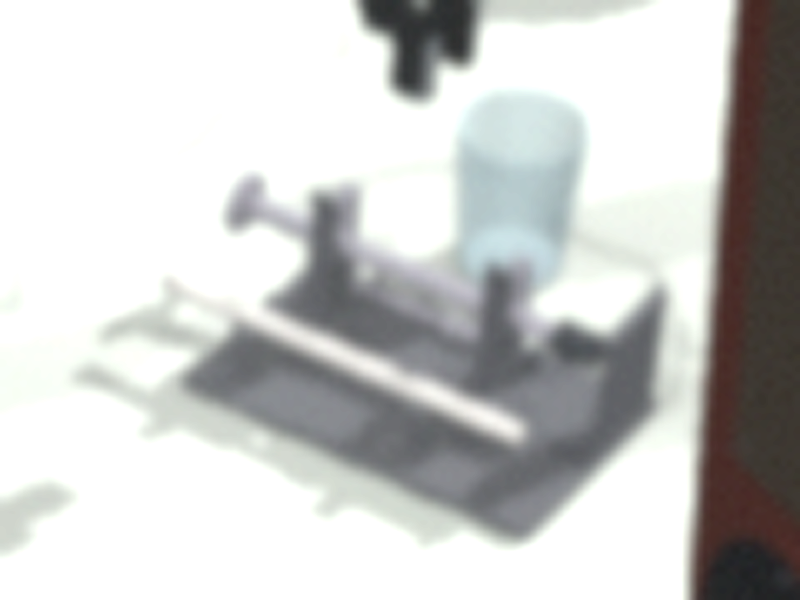

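```bash
python3 - <<'E'
from h import *
f=lambda u,z:ray('wrist',(160+u[0]/2,60+u[1]/2),z).round(1)
print('disc/shaft junction',f((337,95),50),'collar edge',f((338,536),52))
print('front nose top',f((360,235),74),f((360,259),74),'rear',f((355,489),74),f((355,511),74))
print('noses outer',f((383,234),74),f((383,258),74),f((378,488),74),f((378,510),74))
print('rod ends',f((165,78),36))
c=cams.get_calibration('wrist')
v=(510,-225,0.0145)
for n,P in dict(frontnose54=(54,-8,74),frontnose42=(42,-8,74),rear42=(-42,-8,74),rear54=(-54,-8,74),tip54=(54,1,54.5),tip42=(42,1,54.5)).items(): print(n,((projT(c,H(v,P))-[160,60])*2).round(0))
for z in (46,52): print(z,proj('side',H(v,(100,0,z))).round(1),proj('side',H(v,(-100,0,z))).round(1))
E
```

```text
disc/shaft junction [ 608.3 -225.8   50. ] collar edge [ 435.1 -229.3   52. ]
front nose top [ 563.7 -234.    74. ] [ 555.7 -234.2   74. ] rear [ 469.2 -234.7   74. ] [ 459.9 -235.    74. ]
noses outer [ 564.1 -241.6   74. ] [ 556.1 -241.9   74. ] [ 469.8 -243.4   74. ] [ 460.4 -243.7   74. ]
rod ends [ 613.8 -163.8   36. ]
frontnose54 [355. 234.]
frontnose42 [354. 269.]
rear42 [352. 492.]
rear54 [352. 520.]
tip54 [328. 226.]
tip42 [328. 260.]
46 [365.7 169.5] [419.1 192.4]
52 [365.8 168. ] [419.3 190.9]
```

```bash
python3 - <<'E'
from h import *
grab('top','t21.png')
a=cv2.imread('pics/top0.png')[150:320,210:560];b=cv2.imread('pics/t21.png')[150:320,210:560]
cv2.imwrite('pics/c21.png',np.clip(np.vstack([cv2.resize(x,None,fx=1.75,fy=1.75) for x in (a,b)])*1.6,0,255).astype(np.uint8))
for q in ['beaker','apple','gauge','bottle']:
    r=nets.place_of('top',q);print(q,[(round(d['p'],2),w('top',d['xyz']).round(0).tolist()) for d in r[:1]])
st()
E
```

```text
beaker [(0.56, [507.0, -312.0, -3.0])]
apple [(0.79, [514.0, 335.0, -0.0])]
gauge [(0.86, [507.0, 183.0, 1.0])]
bottle [(0.83, [697.0, -17.0, -2.0])]
19.98 tcp [ 508.  -223.8  335.5] grasp [ 510.  -224.3  180.5] yaw 0.0159 ty [ 0.0125 -0.003  -0.9999] F [0.1 0.3 0.1] M [ 0.04 -0.01 -0.02] gap 28.0 dq 0.001
```

View pics/c21.png

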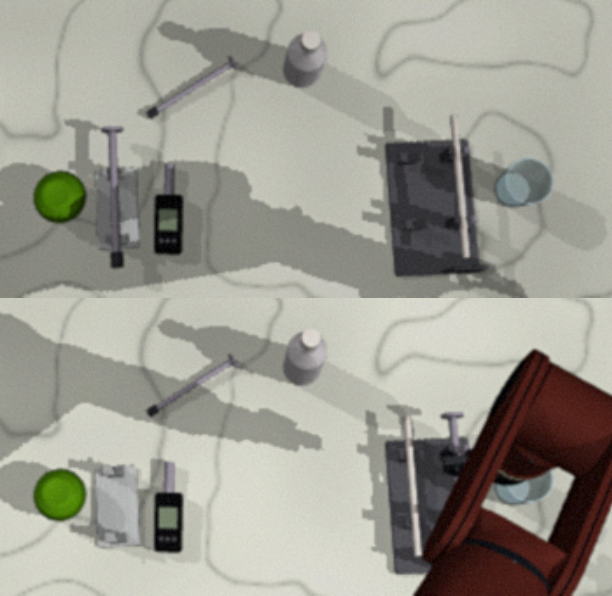

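The rod is in the groove and the shaft is in the clip. All four bystanders are where they stood, and the hand is free. I'll hand the job in.

```bash
python3 - <<'E'
from bench import job_done
print(job_done())
E
```

```text
the job is handed in; nothing more can be done
None
```

The rod is in the open groove and the steel shaft is home in the clip with the jaw shut over it. I handed the job in at about 20 s on the robot's clock.

**Rod:** I took the white rod from the clip mouth and lowered it into both V posts until I felt a 10 N contact, then let go. It lies about 2.5 mm off the middle lengthwise.

**Shaft:** I took the middle-sized shaft from the drying rest and pressed it past the jaw. It met a firm floor at about 26–35 N, with its axis at about 46 mm. The last wrist view shows both noses over it, the disc at the open end, and the shaft about 1 mm off centre between the posts.

**Everything else:** The beaker, apple, gauge and bottle read within about 3 mm of their first positions. The hand is 130 mm up, with no force on it.

**What disagreed:**
- **Early nudge:** my first view of the holder was taken while the arm was still moving, which put it about 5 mm off in y. A finger pushed the rod sideways with about 7 N before I corrected it.
- **Rod depth in the fingers:** the rod sat about 8 mm lower in the fingers than I expected, so I checked its seating by the contact force and the side camera.
- **Gripper reading:** the finger gap read 2–3 mm smaller than the rod and shaft diameters.
- **Last network check:** in the final wrist view the network did not find the rod, and it gave the jaw nose a wrong height. I relied on the pictures for both.

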